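# Clamp the setting master in the strap-clamp fixture

## Task

Set up the stepped steel setting master in the strap-clamp fixture: stand it upright on the round rest with its body snug in the V, then slide the slotted strap all the way forward over it. Turn the T-handle clockwise until rising resistance shows that the strap has come up firm on the master, and stop there without over-tightening. Leave everything else on the bench where it is.

Things in the scene. Friction and masses are not known exactly. Their poses are not given: they have to be found in the camera images.
- setting_master: Plain steel setting master, a stepped cylinder standing upright: lower body 30 mm in diameter, a narrower step on top, 43 mm high in all, 0.23 kg. Origin: centre of its underside, z up. Grip it across the lower body, no more than 22 mm above its underside.
- nest_seat (a point): Where the master's underside centre belongs: middle of the top of the round rest, 27 mm across, 18 mm above the bench. +x runs from here to the clamp's stud, 95 mm away, and on to the strap's heel; z up. A steel V on the +x side (30 mm wide, 16 mm higher than the rest) touches the 30 mm body with two faces that open at 120 degrees toward -x. Open toward -x, and above while the strap is back.
- clamp_fixture_base: The fixture, fixed to the bench: dark steel base plate 223 x 76 x 12 mm with rest, V, stud and heel clevis in line on it. Origin: on the bench under the stud; x from the rest to the heel, z up. On both y sides of the rest and V only the plate lies. The clevis, 57 mm wide and 88 mm high, stands at x = 60 mm.
- strap_saddle: Pivoted heel saddle that guides the slotted steel strap (36 mm wide, 14 mm thick, underside about 76 mm above the bench, nose up to 4 degrees high). Origin: the pivot, 83 mm above the bench; -x points to the nose. Strap back, its nose ends 22 to 28 mm short of the rest's middle. It has a set screw with a swivel pad, whose reach down varies by 4 mm either way from job to job and is not measured.
- strap_knob (a point): Upright round push knob on the strap's heel end: 13 mm in diameter, from 13 mm below to 8 mm above this point, about 100 mm above the bench; top half black. Push it or hold it to slide the strap.
- strap (a joint): How far the strap is slid toward the nest, along -x of nest_seat: 0 to 0.006 m = back, 0.042 m = fully forward, where the slot's end stops it hard. Sliding takes about 3 N plus some drag (8 N per m/s); it stays where left.
- t_handle_grip (a point): Middle of the T-handle's black crossbar on top of the stud, about 144 mm above the bench: flat-sided bar 56 mm long (along point x), 14 mm wide, 18 mm high; below it at least 18 mm of neck, 13 mm in diameter, then the wider nut. z is up, the turning axis. With the strap forward the push knob stands 61 mm from this axis, its top 33 mm below the bar's middle.
- t_handle (a joint): T-handle angle, rad, clockwise from above is + (tightens); starts at 0.3 to 1.1. Per rad the nose sinks 4 mm (the handle stays level); it meets the seated master between 1.7 and 3.7. Free turning takes 0.35 N m, the same throughout; then about 0.35 N m more per rad. Firm: 0.08 to 0.24 N m above free turning (20 to 60 N on the master); over 60 N is too tight. It stays where left; compare torques read alike.
- wash_bottle: Tall white wash bottle, 69 x 110 x 205 mm; bystander, leave it alone; origin: centre of its underside
- oil_bottle: Small yellow oil bottle, 36 mm across, 98 mm high; bystander, leave it alone; origin: centre of its underside
- parts_bin_1: Small blue parts bin, 68 x 96 x 47 mm; bystander, leave it alone; origin: centre of its underside
- tape_roll: Roll of tape lying flat, 66 mm across, 18 mm high; bystander, leave it alone; origin: centre of its underside
- ring_gauge_1: Steel setting ring lying flat, 46 mm across, 14 mm high; bystander, leave it alone; origin: centre of its underside
- caliper: Vernier caliper lying flat, 240 mm long, 79 mm wide, 8 mm high; bystander, leave it alone; origin: centre of its underside
- plug_gauge: Plug gauge lying flat, 98 mm long, 18 mm thick; bystander, leave it alone; origin: centre of its underside

How it is judged:
On the way, in this order (a step that is already met when the one before it is completed fails the run):
1. The master stands upright on the rest, home in the V, and is let go (horizontal distance between setting_master and nest_seat below 0.0025 m and z of setting_master in the frame of nest_seat between -0.003 and 0.002 m and angle between setting_master's own z axis and vertical below 0.05 rad and contact force between setting_master and the fingers below 0.1 N and linear speed of setting_master below 0.01 m/s), for 0.2 s.
2. The strap is slid fully forward over the master, still clear of it (horizontal distance between setting_master and nest_seat below 0.0025 m and z of setting_master in the frame of nest_seat between -0.003 and 0.002 m and angle between setting_master's own z axis and vertical below 0.05 rad and value of joint strap above 0.0395 m and contact force between strap_saddle and setting_master below 1 N), for 0.2 s.
3. The T-handle is turned until the strap bears firmly on the master (horizontal distance between setting_master and nest_seat below 0.0025 m and z of setting_master in the frame of nest_seat between -0.003 and 0.002 m and angle between setting_master's own z axis and vertical below 0.05 rad and value of joint strap above 0.0395 m and contact force between strap_saddle and setting_master between 20 and 60 N), for 0.3 s.
At the end, for the whole second after the job is handed in: The master stands upright within 2.5 mm of home in the V and on the rest, the strap is within 2.5 mm of fully forward, it bears on the master with 20 to 60 N, and all is at rest and released (all of step 3 and linear speed of setting_master below 0.005 m/s); the robot touches nothing.
It fails at once if The master is over-tightened: over 60 N between strap and master (contact force between strap_saddle and setting_master above 60 N).
It fails at once if A bystander is moved by more than 20 mm (distance of any of wash_bottle, oil_bottle, parts_bin_1, tape_roll, ring_gauge_1, caliper, plug_gauge from where it was at the start of the episode above 0.02 m).
It also fails if it takes over 72 s, if anything falls off the work surface, if the arm or the gripper's body presses on something with over 40 N, if the wrist force passes 120 N, or if a joint passes its speed limit or range.

## Robot

A 6-joint arm with a two-finger parallel gripper is mounted at the origin on the work surface; the furniture and walls round the work are solid. World frame = base frame: x ahead of the robot, y to its left, z up, the work surface at z = 0. Lengths are in m, angles in rad, forces in N, time in s.
With the tool pointing down it reaches from about 0.3 to 0.775 m from the base axis. Payload 14.6 kg.
Tool frame: the origin (TCP) lies between the finger pads; the fingertips stand 8 mm ahead of it and the grasp point (between the pads) lies 11 mm behind it (ctrl.tip_reach is the distance from the TCP to the fingertips, in m); y points along the fingers, z is the direction in which the jaws open and shut, and the axes are right-handed (so a half turn about y gives the same grasp; the last joint's range is limited). The gripper opens to 94 mm and grips with 3 to 60 N. Pads are 16 mm wide; open, the fingers measure 119 mm over their backs; the gripper's body (75 mm by 177 mm) begins 78 mm behind the grasp point.
Start: joints at [1.097, 0.3, 1.521, -0, 1.321, -0.067], TCP at [0.218, 0.505, 0.213] pointing down, gripper open.
Joint ranges: [-3.03, 3.03], [-0.79, 2.21], [0.23, 2.52], [-1.04, 4.18], [0, 3.07], [-2.55, 2.55]. Speed limits (rad/s): [2.22, 2.22, 2.57, 3.14, 3.14, 3.14].

## Interface

Orientations are given as [roll, pitch, yaw] about the fixed x, y, z axes, in that order (R = Rz(yaw) Ry(pitch) Rx(roll)).
In Python, from station import ctrl gives the robot as it stands.
- The arm moves only by the tool play_rows, never from a script. Its arguments are lists of equal length, an entry for each row: "twist": the turn, a rotation vector about the world's x, y, z as a fraction of full scale, a list of three; "travel": the shift along the world's x, y, z as a fraction of full scale, a list of three; "grip": the gripper's target within -1 to 1 (shut at 1, half-way at 0, fully open at -1). A call has 1 to 12 rows; each row shifts and turns the commanded pose from where the row before left it; what a row does not reach is not made up. Full scale, the value 1, is 5 cm for a shift and 90 degrees for a turn. A row lasts 1/10 s, in which the tool goes at most 50 mm and 8.59 degrees, less where a joint would pass 70% of its speed; a pose out of reach is approached as far as the arm can. A call with a number of a shift or a turn outside -1 to 1 is refused whole. A call with a gripper value outside its range is refused whole. The fingers move at their own pace and stop on an object; "force" is the grip in N (left out, the last holds). Time passes only in rows, so rows that do not move let the fingers close. It gives the time, the measured TCP pose, the force and the opening at its end, in the units of the state.
- ctrl.get_obs(): the state, without advancing time (a new reading comes with each control period).
- ctrl.camera(name): name is "scene" or "top"; returns a dict with "img" (384x512x3 uint8, red, green, blue), "vfov" (degrees; the focal length in pixels is half the picture's height over the tangent of half this angle, whatever the lens; pixels are square), "cx", "cy" (the principal point, pixels), "rvec" (rotation vector, rad) and "tvec" (3), from world to camera coordinates, as OpenCV has them. Camera axes: x right, y down, z forward; pixel columns grow to the right and rows downward; lengths in m; the calibration is good to about 2 mm. A picture is of the moment at which its call begins. There is no depth.
- ctrl.hand_in(): hands the job in, once; it reports no verdict.
Trained networks look in a picture, given as the dict that the camera call returned (one of the last four; its "shot" number tells which), for a name from the list of things; names that differ only in an ending like _2 or _b are one class to them, and where a whole thing is asked for, a point or a joint stands for the part that bears it (a point fixed in the world has none). Each returns a list of dicts, best first, with "confidence" (0 to 1); they miss things now and then, are a little off and sometimes report something else, mostly with a low value. They report only what shows in the picture. A call takes as long as a camera call.
- ctrl.boxes_of(name, picture): "point" ([column, row] in pixels, amid what is visible of it).
- ctrl.trace(name, picture): "pixels" (384x512 bool, what is visible of it) and "point" ([column, row] in pixels, amid what is visible of it).
The state is a dict: "time_s": time; "qpos": joint angles; "joint_vel": joint speeds; "tau": joint torques, N m; "ee_pos": TCP position; "eef_rot": TCP orientation; "force": force on the tool from outside, world axes, zero at the start; "moment": the same for the moment, N m; "grip_width": finger opening in m.
Only numpy, scipy, OpenCV 4.12 (cv2) and the standard library are available. Lean on these libraries where they do the work, as an engineer would, in place of code of your own. Each camera call takes 0.05 s, during which the arm holds its last target.

## Working session

There is one attempt and no reset: what is moved stays moved. The work goes in short steps, Python scripts to look and compute and a tool call to move; the robot and the scene stay as the last step left them, time stands still between calls to the robot, and variables do not carry over. Pictures are saved under pics/ and viewed, and the job is handed in when it is done.

Besides the shell and the picture viewer there is one more tool, called after "Request:" as a command line: name --argument value ..., lists and objects as JSON in quotes. play_rows: Moves the arm, as the interface text tells. Its arguments: {"type":"object","properties":{"twist":{"type":"array"},"travel":{"type":"array"},"grip":{"type":"array"},"force":{"type":"number"}},"required":["twist","travel","grip"]}

```bash
ls; mkdir -p pics
python3 - <<'E'
from station import ctrl
import cv2,numpy as np,pickle
o=ctrl.get_obs();print({k:np.round(v,3) for k,v in o.items()})
print(ctrl.tip_reach)
for n in ["scene","top"]:
    c=ctrl.camera(n);print(n,{k:v for k,v in c.items() if k!='img'})
    cv2.imwrite(f"pics/{n}0.png",cv2.cvtColor(c['img'],cv2.COLOR_RGB2BGR))
    pickle.dump(c,open(f"pics/{n}0.pkl","wb"))
    for t in ["setting_master","clamp_fixture_base","strap_saddle","strap_knob","t_handle_grip","wash_bottle","oil_bottle","parts_bin_1","tape_roll","ring_gauge_1","caliper","plug_gauge","nest_seat"]:
        try: print(t,[(np.round(d['point'],1),round(d['confidence'],2)) for d in ctrl.boxes_of(t,c)])
        except Exception as e: print(t,e)
E
```

```text
pics
{'time_s': np.float64(0.0), 'qpos': array([ 1.097,  0.3  ,  1.522,  0.   ,  1.321, -0.067]), 'joint_vel': array([ 0.002, -0.   ,  0.001,  0.001,  0.   , -0.001]), 'tau': array([ 1.0000e-03, -5.3180e+01, -3.5273e+01,  7.1000e-02,  2.4000e-02,
       -0.0000e+00]), 'ee_pos': array([0.218, 0.505, 0.213]), 'eef_rot': array([-1.572,  0.   , -0.407]), 'force': array([ 0.167, -0.954,  0.175]), 'moment': array([ 0.073, -0.037,  0.046]), 'grip_width': np.float64(0.094)}
0.008
scene {'vfov': 55.33411947068054, 'cx': 260.8329546748296, 'cy': 184.71455152914285, 'rvec': array([ 2.22357933, -0.57252372,  0.2530825 ]), 'tvec': array([-0.47474923,  0.25120138,  0.8534923 ]), 'shot': 1}
setting_master [(array([326.4, 257.8]), 0.76)]
clamp_fixture_base [(array([246.8, 177. ]), 0.79), (array([319.5, 223.7]), 0.39)]
strap_saddle [(array([243.2, 160.3]), 0.85)]
strap_knob [(array([241. , 162.2]), 0.7)]
t_handle_grip [(array([245.7, 143. ]), 0.59)]
wash_bottle [(array([262.4, 141.2]), 0.97)]
oil_bottle [(array([279.7, 160.2]), 0.54)]
parts_bin_1 [(array([304.8, 186.7]), 0.98)]
tape_roll [(array([316
[... 366 characters left out ...]
705,  1.1227721 ]), 'shot': 2}
setting_master [(array([358.2, 164.2]), 0.47), (array([199.8, 159.5]), 0.41)]
clamp_fixture_base [(array([215.3, 175.8]), 0.62)]
strap_saddle [(array([186.2, 168.5]), 0.69)]
strap_knob [(array([189. , 166.6]), 0.79), (array([162.6, 124. ]), 0.69)]
t_handle_grip []
wash_bottle [(array([162.3, 127.3]), 0.93)]
oil_bottle [(array([202.8, 122.1]), 0.69)]
parts_bin_1 [(array([249.6, 122.5]), 0.76)]
tape_roll [(array([287.8, 130.3]), 0.75), (array([214.1, 173.1]), 0.69), (array([190.3, 165.9]), 0.48)]
ring_gauge_1 [(array([315.8, 142.6]), 0.48)]
caliper [(array([169.1, 259.7]), 0.66)]
plug_gauge [(array([301.3, 248.4]), 0.55)]
nest_seat [(array([213.6, 172.9]), 0.66)]
```

Run:
```python
import cv2
a=cv2.imread("pics/scene0.png");cv2.imwrite("pics/s1.png",cv2.resize(a[90:290,140:370],None,fx=3.4,fy=2.95*1.0,interpolation=3))
cv2.imwrite("pics/s1.png",cv2.resize(a[90:290,130:390],None,fx=3,fy=3,interpolation=3))
b=cv2.imread("pics/top0.png");cv2.imwrite("pics/t1.png",cv2.resize(b[90:290,130:390],None,fx=3,fy=3,interpolation=3))
```

```text
(no output)
```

View pics/s1.png

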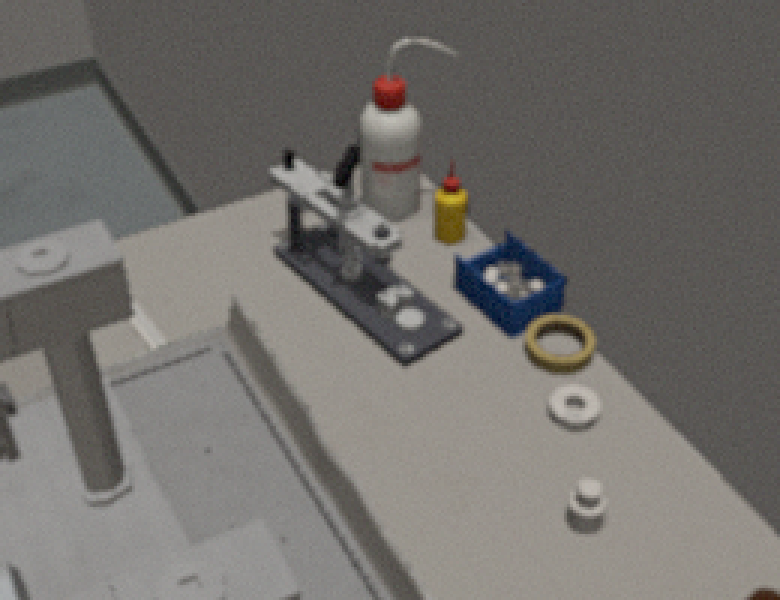

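View pics/t1.png

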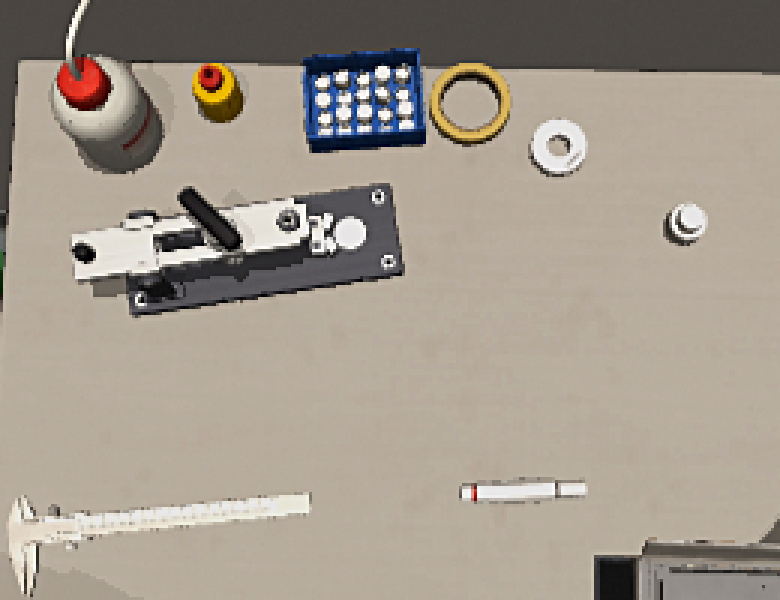

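View pics/top0.png

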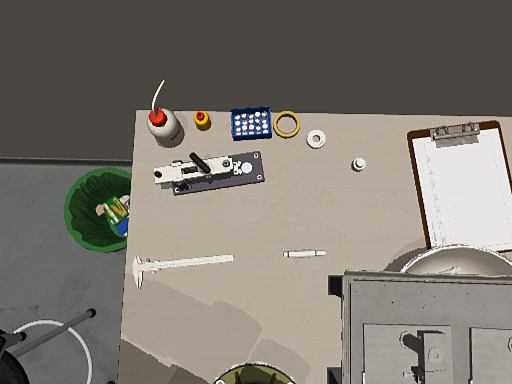

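View pics/scene0.png

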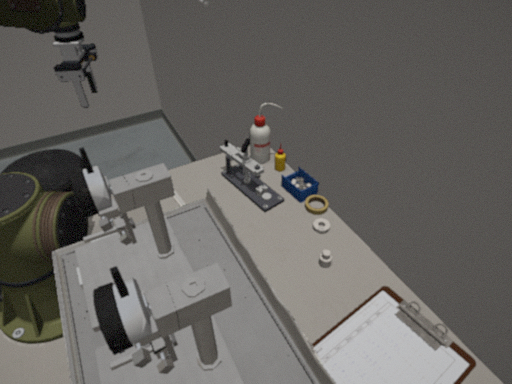

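```bash
cat > h.py <<'E'
import numpy as np,cv2,pickle
from scipy.spatial.transform import Rotation as R
def K(c):
    f=c['img'].shape[0]/2/np.tan(np.radians(c['vfov'])/2)
    return np.array([[f,0,c['cx']],[0,f,c['cy']],[0,0,1]])
def proj(c,P):
    p,_=cv2.projectPoints(np.atleast_2d(np.array(P,float)),c['rvec'],c['tvec'],K(c),None);return p[:,0]
def back(c,uv,z):
    Rm=cv2.Rodrigues(c['rvec'])[0];C=-Rm.T@c['tvec']
    d=Rm.T@np.linalg.inv(K(c))@np.array([uv[0],uv[1],1.]);return C+d*(z-C[2])/d[2]
def load(n): return pickle.load(open(f'pics/{n}.pkl','rb'))
E
python3 - <<'E'
from h import *
t=load('top0');s=load('scene0')
for n,c in (('t',t),('s',s)):
    Rm=cv2.Rodrigues(c['rvec'])[0];print(n,'cam',-Rm.T@c['tvec'],'proj tcp,origin',proj(c,[[.218,.505,.213],[0,0,0],[1,0,0],[0,1,0]]).round(0).tolist())
for n,uv,z in [('nest',(246.5,167.7),.018),('plate c1',(259,151.5),.012),('c2',(264.5,180),.012),('c3',(174.5,195),.012),('master base',(358,165.5),0.02),('handle',(200,163),.144),('knob',(158.5,174.5),.108),('wash',(166,135),0),('oil',(203.5,126),0),('bin',(250,123),0.0),('tape',(287,125),.01),('ring',(316,139),.01),('plug',(305,253),.01),('cal',(186,262),0),('tubcorner',(343,273),.1),('clip',(458,131),.01)]:
    print(n,back(t,uv,z).round(4))
for n,uv,z in [('nest',(130+409/3,90+317/3),.018),('master top',(130+588/3,90+489/3),.043)]:
    print(n,back(s,uv,z).round(4))
E
```

```text
t cam [ 0.35099396 -0.0359778   1.19519855] proj tcp,origin [[-8.0, 326.0], [254.0, 421.0], [265.0, 9.0], [-177.0, 405.0]]
s cam [ 0.18939603 -0.65293761  0.74480849] proj tcp,origin [[90.0, 98.0], [57.0, 293.0], [382.0, 164.0], [31.0, 108.0]]
nest [0.5786 0.0329 0.018 ]
plate c1 [0.6206 0.004  0.012 ]
c2 [ 0.5504 -0.0112  0.012 ]
c3 [0.509  0.2051 0.012 ]
master base [ 0.5893 -0.2346  0.02  ]
handle [0.5624 0.1266 0.144 ]
knob [0.5415 0.224  0.108 ]
wash [0.6606 0.2371 0.    ]
oil [0.6855 0.1444 0.    ]
bin [0.6954 0.0287 0.    ]
tape [ 0.6892 -0.0631  0.01  ]
ring [ 0.6552 -0.1345  0.01  ]
plug [ 0.3785 -0.1109  0.01  ]
cal [0.3502 0.1712 0.    ]
tubcorner [ 0.3358 -0.1875  0.1   ]
clip [ 0.682  -0.4787  0.01  ]
nest [0.5798 0.0365 0.018 ]
master top [ 0.5918 -0.235   0.043 ]
```

Run:
```python
import cv2
b=cv2.imread("pics/top0.png");cv2.imwrite("pics/t2.png",cv2.resize(b[140:205,148:274],None,fx=6,fy=6,interpolation=cv2.INTER_NEAREST))
a=cv2.imread("pics/scene0.png");cv2.imwrite("pics/s2.png",cv2.resize(a[135:215,215:290],None,fx=7,fy=7,interpolation=cv2.INTER_NEAREST))
```

```text
(no output)
```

View pics/t2.png

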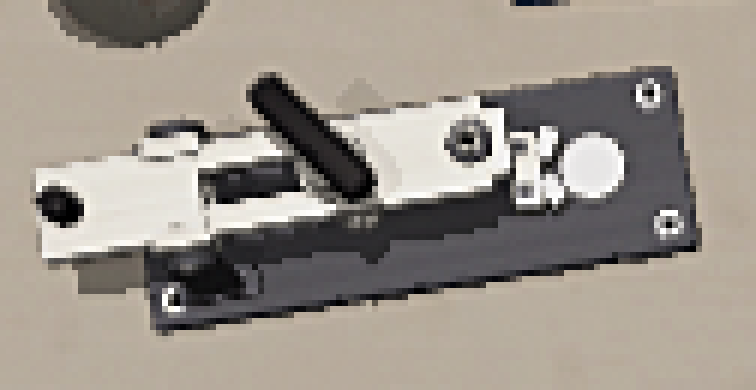

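View pics/s2.png

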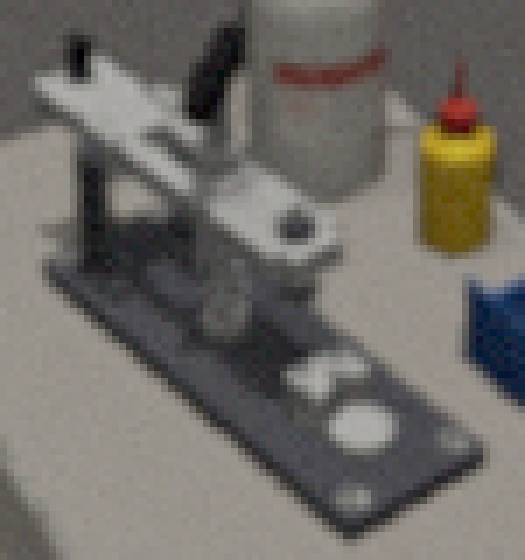

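Run:
```python
from h import *
t=load('top0');s=load('scene0')
def tri(ut,us):
    A=[];b=[]
    Ps=[K(c)@np.c_[cv2.Rodrigues(c['rvec'])[0],c['tvec']] for c in (t,s)]
    X=cv2.triangulatePoints(Ps[0],Ps[1],np.array(ut,float).reshape(2,1),np.array(us,float).reshape(2,1))[:,0];X=X[:3]/X[3]
    return X.round(3),(proj(t,X)[0]-ut).round(1),(proj(s,X)[0]-us).round(1)
print(tri((343,272),(208,190)), tri((343,272),(172,167)),tri((343,272),(220,265)))
for uv in [(208,190),(330,370),(165,250),(205,360),(62,260)]: print(uv,back(s,uv,0).round(3),back(s,uv,.1).round(3))
for uv in [(343,272),(430,345)]: print(uv,[back(t,uv,z).round(3).tolist() for z in (0,.1,.2,.3)])
b=cv2.imread("pics/top0.png");cv2.imwrite("pics/t3.png",cv2.resize(b[230:384,312:512],None,fx=3.8,fy=3.8))
```

```text
(array([ 0.342, -0.161,  0.296]), array([ 0.2, -0.7]), array([-1.3,  0.2])) (array([ 0.324, -0.148,  0.359]), array([-2.2, 10.7]), array([18.5, -4.5])) (array([ 0.339, -0.187,  0.104]), array([ 0.1, -0.3]), array([-0.6,  0.1]))
(208, 190) [0.446 0.163 0.   ] [0.411 0.053 0.1  ]
(330, 370) [ 0.451 -0.447  0.   ] [ 0.416 -0.475  0.1  ]
(165, 250) [0.259 0.    0.   ] [ 0.25  -0.088  0.1  ]
(205, 360) [ 0.243 -0.311  0.   ] [ 0.236 -0.357  0.1  ]
(62, 260) [0.021 0.095 0.   ] [ 0.044 -0.005  0.1  ]
(343, 272) [[0.337, -0.201, 0.0], [0.338, -0.187, 0.1], [0.339, -0.174, 0.2], [0.34, -0.16, 0.3]]
(430, 345) [[0.177, -0.4, 0.0], [0.192, -0.369, 0.1], [0.206, -0.339, 0.2], [0.221, -0.308, 0.3]]
```

View pics/t3.png

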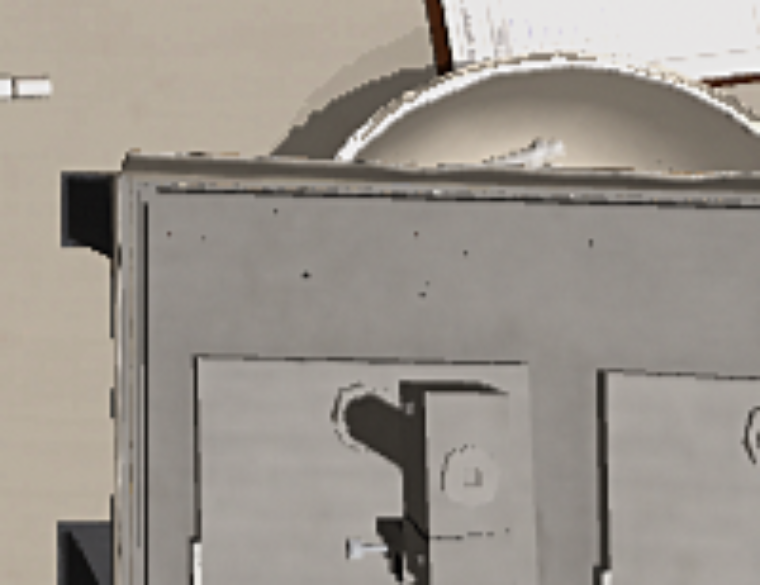

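```bash
cat >> h.py <<'E'
from scipy.optimize import least_squares
def softdisk(c,X,r,z,uu,vv,s=0.6):
    th=np.linspace(0,2*np.pi,60,endpoint=False)
    P=proj(c,np.c_[X[0]+r*np.cos(th),X[1]+r*np.sin(th),np.full(60,z)]).astype(np.float32)
    (cx,cy)=P.mean(0);
    d=np.array([cv2.pointPolygonTest(P.reshape(-1,1,2),(float(u),float(v)),True) for u,v in zip(uu,vv)])
    return 1/(1+np.exp(-d/s*1.7))
def fitdisk(c,X0,r,z,win,excl=None):
    g=c['img'].astype(float).mean(2)
    p=proj(c,[[*X0,z]])[0]
    vv,uu=np.mgrid[int(p[1]-win):int(p[1]+win)+1,int(p[0]-win):int(p[0]+win)+1];uu=uu.ravel();vv=vv.ravel()
    if excl is not None:
        k=np.array([not excl(back(c,(u,v),z)[:2]) for u,v in zip(uu,vv)]);uu=uu[k];vv=vv[k]
    I=g[vv,uu]
    def res(q):
        m=softdisk(c,q[:2],r,z,uu,vv);A=np.c_[m,np.ones_like(m)];s,_,_,_=np.linalg.lstsq(A,I,rcond=None);return A@s-I
    best=least_squares(res,X0,diff_step=1e-3)
    return best.x,np.sqrt(np.mean(best.fun**2))
E
python3 - <<'E'
from h import *
t=load('top0');s=load('scene0')
d=np.array([-.19,.98])
for c,n in((t,'t'),(s,'s')):
    ex=lambda p:(p-np.array([.579,.035]))@d>0.006
    print(n,'rest',fitdisk(c,[.579,.034],.0135,.018,9,ex))
    # master upper step & body: unknown step radius; trace
g=t['img'].mean(2).astype(int);print(g[155:175,348:368])
E
```

```text
t rest (array([0.57962392, 0.03404876]), np.float64(16.212720326542016))
s rest (array([0.57995298, 0.03666198]), np.float64(11.578165050573856))
[[171 170 170 168 169 169 168 171 170 170 169 171 170 170 171 171 171 170
  170 171]
 [171 171 171 169 168 169 168 170 168 170 169 168 168 169 170 171 171 171
  171 171]
 [173 170 171 170 171 171 170 170 166 163 176 184 183 165 167 169 171 172
  172 172]
 [171 171 171 172 172 171 169 158 199 234 189 209 212 233 173 165 170 172
  173 172]
 [169 169 168 170 171 171 153 217 242 212 230 232 232 236 233 188 168 168
  170 171]
 [168 168 169 172 176 127 203 249 130 208 234 231 231 231 234 235 202 167
  169 171]
 [169 169 172 177 107  64 249 215  90 238 234 230 230 230 231 235 216 184
  169 170]
 [170 169 173 185  57 135 255 138  93 246 235 230 229 230 230 233 214 205
  169 169]
 [170 170 178 118  26 160 255  97  75 254 239 232 230 230 231 233 233 208
  167 170]
 [169 172 183  85  25 127 255  92  27 164 250 239 235 234 235 236 230 209
  168 170]
 [169 175 187  85  32 104 255 251  43  43 167 237 250 247 207 171 237 196
  168 169]
 [171 174 185  85  37  43 207 255 111  46  48 103 111  99 135 228 234 175
  167 171]
 [171 173 184  98  40  32  96 237 253 140  95  67  56 166 233 246 202 170
  172 172]
 [171 173 181  97  62  42  44 109 195 237 250 247 245 252 228 193 172 169
  171 171]
 [172 174 177 173  95  49  43  44  71 120 194 195 167 143 121 169 170 171
  171 171]
 [171 172 173 179 174  90  54  38  38  41  69  67  44  87 161 174 172 173
  170 171]
 [170 171 173 173 178 169 172 134  72  38  93  45 162 169 177 175 174 173
  172 170]
 [171 172 172 172 173 176 178 175 170 168 174 166 180 176 173 170 171 172
  172 172]
 [173 172 173 172 172 172 174 175 176 178 177 176 175 173 172 170 171 172
  172 173]
 [171 172 172 172 172 173 174 172 173 173 172 172 172 172 172 171 172 172
  172 171]]
```

Run:
```python
from h import *
t=load('top0');s=load('scene0')
print(back(t,(359.3,163),.027),back(t,(360.8,161.2),.043))
for h in (.024,.027,.03): print(h,fitdisk(t,[.593,-.237],.015,h,8),fitdisk(s,[.593,-.237],.015,h,8))
for r in (.008,.009,.010,.011): print(r,fitdisk(s,[.593,-.237],r,.043,4))
a=cv2.imread("pics/scene0.png");cv2.imwrite("pics/s3.png",cv2.resize(a[240:275,305:345],None,fx=14,fy=14,interpolation=cv2.INTER_NEAREST))
# plate edges
g=t['img'].mean(2)
def edge(A,B,n=30,half=4):
    # A,B world xy at z=.012 ; returns subpixel edge pts
    a,b=proj(t,[[*A,.012],[*B,.012]]);d=(b-a)/np.linalg.norm(b-a);nn=np.array([-d[1],d[0]]);out=[]
    for k in np.linspace(.1,.9,n):
        p=a+k*(b-a);o=np.arange(-half,half+.01,.25);q=p+o[:,None]*nn
        v=cv2.remap(g.astype(np.float32),q[:,0].astype(np.float32).reshape(1,-1),q[:,1].astype(np.float32).reshape(1,-1),1)[0]
        gr=np.abs(np.gradient(cv2.GaussianBlur(v.reshape(1,-1),(0,0),1.5)[0]));i=gr.argmax();out.append(q[i])
    W=np.array([back(t,p,.012)[:2] for p in out]);
    vx,vy,x0,y0=cv2.fitLine(W.astype(np.float32),cv2.DIST_HUBER,0,.0005,.001).ravel();return (vx,vy),(x0,y0)
e1=edge((.6206,.004),(.5504,-.0112));print('end',e1)
e2=edge((.5504,-.0112),(.509,.2051));print('-x long',e2)
e3=edge((.6206,.004),(.611,.055));print('+x side',e3)
```

```text
[ 0.5939953  -0.23650634  0.027     ] [ 0.59506299 -0.23729766  0.043     ]
0.024 (array([ 0.59478393, -0.23754285]), np.float64(52.17399473415717)) (array([ 0.6103504 , -0.21862564]), np.float64(26.54132438473991))
0.027 (array([ 0.5942435 , -0.23711157]), np.float64(52.15187927728509)) (array([ 0.60883144, -0.22084151]), np.float64(25.962483860883573))
0.03 (array([ 0.59357385, -0.23654819]), np.float64(52.1378705327148)) (array([ 0.60723124, -0.22280757]), np.float64(25.022954314435687))
0.008 (array([ 0.59481037, -0.23258713]), np.float64(20.75399439618586))
0.009 (array([ 0.5947757 , -0.23240886]), np.float64(17.942617557953618))
0.01 (array([ 0.59474718, -0.23221046]), np.float64(15.490066828646873))
0.011 (array([ 0.59511093, -0.23201952]), np.float64(14.034920555399735))
end ((np.float32(0.9855755), np.float32(0.16923633)), (np.float32(0.5843647), np.float32(-0.0046538087)))
-x long ((np.float32(0.17599697), np.float32(-0.98439074)), (np.float32(0.5303888), np.float32(0.08098292)))
+x side ((np.float32(0.08564941), np.float32(-0.9963253)), (np.float32(0.6184039), np.float32(0.029852038)))
```

View pics/s3.png

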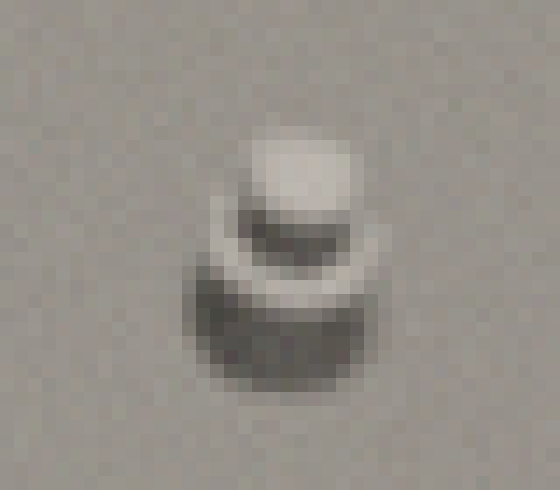

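Request:
play_rows --twist '[[0,0,-0.078],[0,0,-0.078],[0,0,-0.078],[0,0,-0.078],[0,0,-0.078],[0,0,-0.078],[0,0,-0.078],[0,0,-0.083]]' --travel '[[0.47,-0.92,0.05],[0.47,-0.92,0.05],[0.47,-0.92,0.05],[0.47,-0.92,0.05],[0.47,-0.92,0.05],[0.47,-0.92,0.05],[0.47,-0.92,0.05],[0.47,-0.92,0.05]]' --grip '[-1,-1,-1,-1,-1,-1,-1,-1]'

```text
time_s: 2.2
ee_pos: [0.3999, 0.1474, 0.2332]
eef_rot: [-1.57, 0.0, -1.4]
force: [1.3, 0.5, -1.3]
grip_width: 0.0941
```

Request:
play_rows --twist '[[0,0,0],[0,0,0],[0,0,0],[0,0,0],[0,0,0],[0,0,0],[0,0,0],[0,0,0],[0,0,0],[0,0,0]]' --travel '[[0.47,-0.93,0],[0.47,-0.93,0],[0.47,-0.93,0],[0.47,-0.93,0],[0.47,-0.93,0],[0.47,-0.93,0],[0.47,-0.93,-0.3],[0.47,-0.93,-0.5],[0,0,-0.5],[0,0,0]]' --grip '[-1,-1,-1,-1,-1,-1,-1,-1,-1,-1]'

```text
time_s: 3.2
ee_pos: [0.5754, -0.2019, 0.1684]
eef_rot: [-1.576, 0.003, -1.396]
force: [-0.0, -0.1, 0.3]
grip_width: 0.0937
```

Run:
```python
from station import ctrl
from h import *
o=ctrl.get_obs();print({k:np.round(o[k],4) for k in('time_s','qpos','ee_pos','eef_rot','force','moment')})
c=ctrl.camera("scene");cv2.imwrite("pics/s4.png",cv2.resize(cv2.cvtColor(c['img'],cv2.COLOR_RGB2BGR),None,fx=1.5,fy=1.5))
pickle.dump(c,open("pics/scene4.pkl","wb"))
```

```text
{'time_s': np.float64(3.2), 'qpos': array([-0.3975,  0.4735,  1.3886,  0.    ,  1.286 , -0.572 ]), 'ee_pos': array([ 0.5754, -0.2019,  0.1684]), 'eef_rot': array([-1.5761,  0.0035, -1.3963]), 'force': array([-0.0464, -0.0875,  0.3032]), 'moment': array([-0.0345,  0.0861,  0.0495])}
```

View pics/s4.png

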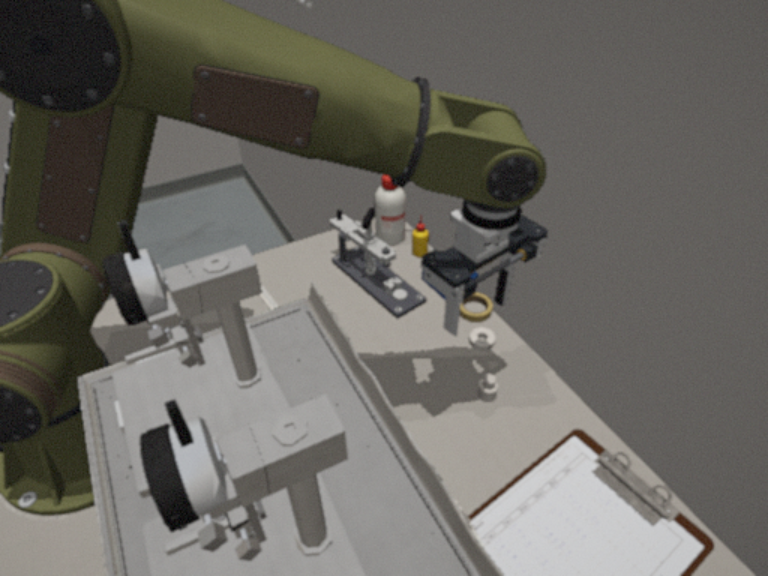

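Run:
```python
from h import *
s=load('scene4')
a=cv2.cvtColor(s['img'],cv2.COLOR_RGB2BGR)
tip=np.array([.5754,-.2019,.1604]);j=np.array([np.cos(.1752),np.sin(.1752),0])
P=proj(s,[tip,tip+.047*j,tip-.047*j,tip+.0595*j,tip-.0595*j]);print(P.round(1))
x0,y0=285,150
b=cv2.resize(a[y0:240,x0:370],None,fx=7,fy=7,interpolation=cv2.INTER_NEAREST)
for p in P:
    q=((p-[x0,y0]+.5)*7).astype(int);cv2.drawMarker(b,tuple(int(v) for v in q),(0,0,255),0,14,1)
cv2.imwrite("pics/s5.png",b)
```

```text
[[317.  212.3]
 [331.4 203.2]
 [301.7 222. ]
 [335.1 200.8]
 [297.5 224.6]]
```

View pics/s5.png

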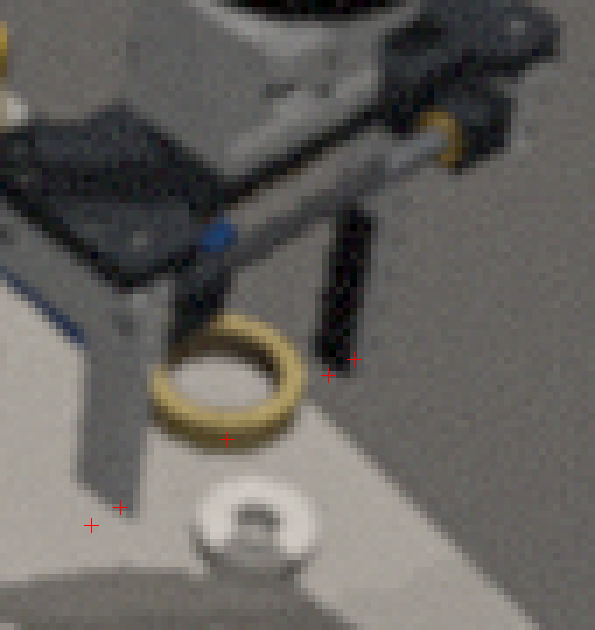

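Run:
```python
from station import ctrl
from h import *
s=load('scene4')
a=cv2.cvtColor(s['img'],cv2.COLOR_RGB2BGR)
j=np.array([np.cos(.1745),np.sin(.1745),0]);k=np.array([-j[1],j[0],0])
def draw(c,T,x0,y0,x1,y1,f,fn):
    a=cv2.cvtColor(c['img'],cv2.COLOR_RGB2BGR)
    b=cv2.resize(a[y0:y1,x0:x1],None,fx=f,fy=f,interpolation=cv2.INTER_NEAREST)
    for sg in(1,-1):
        poly=[T+sg*.047*j+.008*k,T+sg*.0595*j+.008*k,T+sg*.0595*j-.008*k,T+sg*.047*j-.008*k]
        q=((proj(c,poly)-[x0,y0]+.5)*f).astype(np.int32);cv2.polylines(b,[q],True,(0,0,255),1)
    cv2.imwrite(fn,b)
draw(s,np.array([.5754,-.2019,.1604]),285,150,370,240,7,"pics/s6.png")
c=ctrl.camera('top');pickle.dump(c,open("pics/top6.pkl","wb"))
draw(c,np.array([.5754,-.2019,.1604]),290,110,400,200,7,"pics/t6.png")
```

```text
(no output)
```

View pics/s6.png

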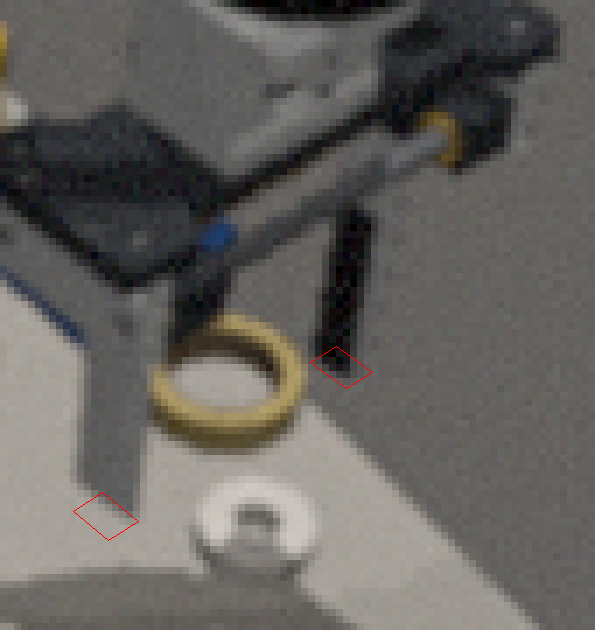

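View pics/t6.png

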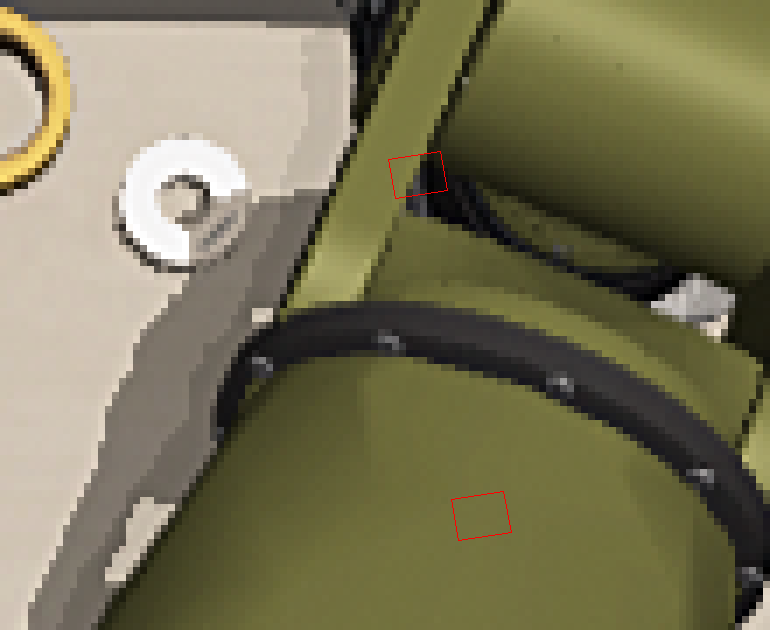

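Request:
play_rows --twist '[[0,0,0],[0,0,0],[0,0,0],[0,0,0],[0,0,0],[0,0,0],[0,0,0],[0,0,0],[0,0,0],[0,0,0]]' --travel '[[0.19,-0.34,-0.2],[0.19,-0.34,-0.3],[0,0,-0.5],[0,0,-0.5],[0,0,-0.5],[0,0,-0.5],[0,0,-0.3],[0,0,-0.2],[0,0,0],[0,0,0]]' --grip '[-1,-1,-1,-1,-1,-1,-1,-1,-1,-1]'

```text
time_s: 4.3
ee_pos: [0.5963, -0.2357, 0.0236]
eef_rot: [-1.569, -0.001, -1.395]
force: [0.4, -0.1, -0.0]
grip_width: 0.0941
```

Request:
play_rows --twist '[[0,0,0],[0,0,0],[0,0,0],[0,0,0]]' --travel '[[0,0,-0.15],[0,0,-0.14],[0,0,0],[0,0,0]]' --grip '[-1,-1,-1,-1]'

```text
time_s: 4.7
ee_pos: [0.5961, -0.2357, 0.0083]
eef_rot: [-1.57, -0.001, -1.395]
force: [-0.5, 0.5, 5.4]
grip_width: 0.0941
```

Run:
```python
from station import ctrl
from h import *
o=ctrl.get_obs();print({k:np.round(o[k],4) for k in('time_s','ee_pos','eef_rot','force','moment')})
c=ctrl.camera("scene");a=cv2.cvtColor(c['img'],cv2.COLOR_RGB2BGR);cv2.imwrite("pics/s7.png",cv2.resize(a[190:290,270:380],None,fx=7,fy=6))
```

```text
{'time_s': np.float64(4.7), 'ee_pos': array([ 0.5961, -0.2357,  0.0083]), 'eef_rot': array([-1.5700e+00, -6.0000e-04, -1.3948e+00]), 'force': array([-0.454 ,  0.4583,  5.443 ]), 'moment': array([-0.0043,  0.3549,  0.0169])}
```

View pics/s7.png

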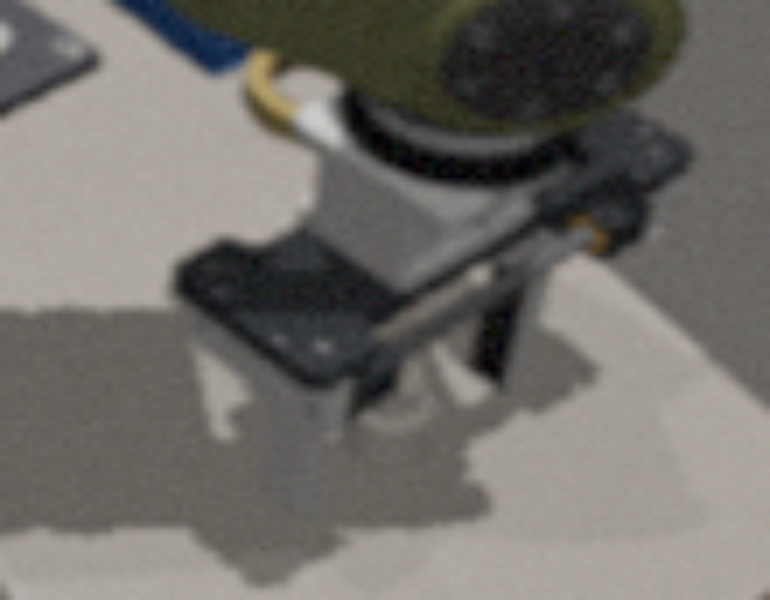

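Request:
play_rows --twist '[[0,0,0],[0,0,0],[0,0,0],[0,0,0],[0,0,0],[0,0,0],[0,0,0],[0,0,0],[0,0,0],[0,0,0]]' --travel '[[0,0,0.03],[0,0,0],[0,0,0],[0,0,0],[0,0,0],[0,0,0],[0,0,0],[0,0,0],[0,0,0],[0,0,0]]' --grip '[-1,1,1,1,1,1,1,1,1,1]' --force 25

```text
time_s: 5.75
ee_pos: [0.5955, -0.2356, 0.0093]
eef_rot: [-1.571, 0.0, -1.395]
force: [-1.0, -0.4, -0.5]
grip_width: 0.0288
```

Request:
play_rows --twist '[[0,0,0],[0,0,0],[0,0,0],[0,0,0],[0,0,0]]' --travel '[[0,0,0.2],[0,0,0.6],[0,0,0.8],[0,0,0.4],[0,0,0]]' --grip '[1,1,1,1,1]'

```text
time_s: 6.25
ee_pos: [0.597, -0.2361, 0.1131]
eef_rot: [-1.566, -0.003, -1.395]
force: [0.2, -0.6, -2.4]
grip_width: 0.0293
```

Run:
```python
from station import ctrl
from h import *
o=ctrl.get_obs();print({k:np.round(o[k],4) for k in('time_s','ee_pos','eef_rot','force','moment','grip_width')})
c=ctrl.camera("scene");a=cv2.cvtColor(c['img'],cv2.COLOR_RGB2BGR);cv2.imwrite("pics/s8.png",cv2.resize(a[170:270,270:380],None,fx=7,fy=6))
pickle.dump(c,open("pics/scene8.pkl","wb"))
print(proj(c,[o['ee_pos']]))
```

```text
{'time_s': np.float64(6.25), 'ee_pos': array([ 0.597 , -0.2361,  0.1131]), 'eef_rot': array([-1.566 , -0.0033, -1.3948]), 'force': array([ 0.1506, -0.6003, -2.3585]), 'moment': array([-0.0706,  0.0755,  0.0225]), 'grip_width': np.float64(0.0293)}
[[331.49410868 232.99264317]]
```

View pics/s8.png

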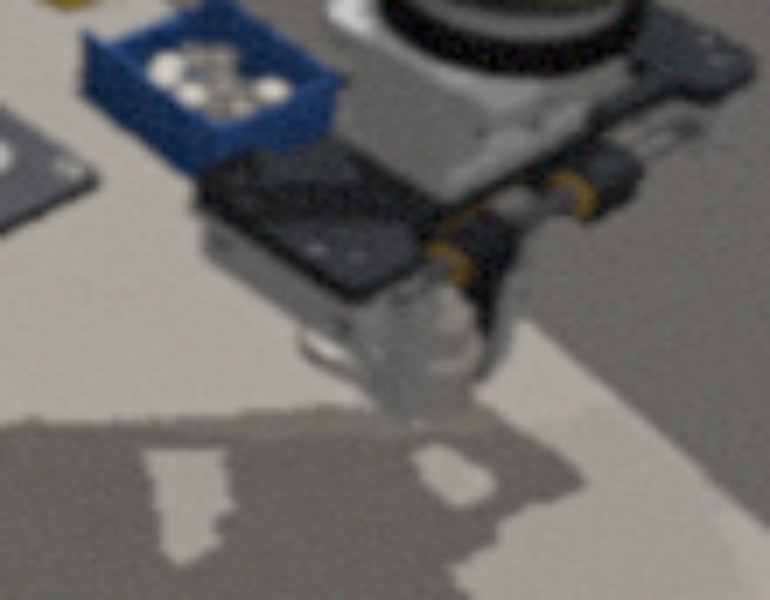

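Run:
```python
from h import *
t=load('top0');s=load('scene0')
r=np.array([.5797,.0345]);X=np.array([-.1745,.9847]);Y=np.array([-.9847,-.1745])
def w(x,y,z): return [*(r+X*x+Y*y),z]
a=cv2.cvtColor(s['img'],cv2.COLOR_RGB2BGR);b=cv2.resize(a[135:215,215:290],None,fx=7,fy=7,interpolation=cv2.INTER_NEAREST)
for z,col in((.09,(0,0,255)),(.100,(0,255,0)),(.11,(255,0,0))):
    q=((proj(s,[w(155,0,0)] and [w(.024,-.018,z),w(.024,.018,z),w(.060,.018,z),w(.060,-.018,z)])-[215,135]+.5)*7).astype(np.int32);cv2.polylines(b,[q],True,col,1)
cv2.imwrite("pics/s9.png",b)
a=cv2.cvtColor(t['img'],cv2.COLOR_RGB2BGR);b=cv2.resize(a[140:205,148:274],None,fx=6,fy=6,interpolation=cv2.INTER_NEAREST)
for z,col in((.09,(0,0,255)),(.100,(0,255,0)),(.11,(255,0,0))):
    q=((proj(t,[w(.024,-.018,z),w(.024,.018,z),w(.190,.018,z),w(.190,-.018,z)])-[148,140]+.5)*6).astype(np.int32);cv2.polylines(b,[q],True,col,1)
cv2.imwrite("pics/t9.png",b)
```

```text
(no output)
```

View pics/s9.png

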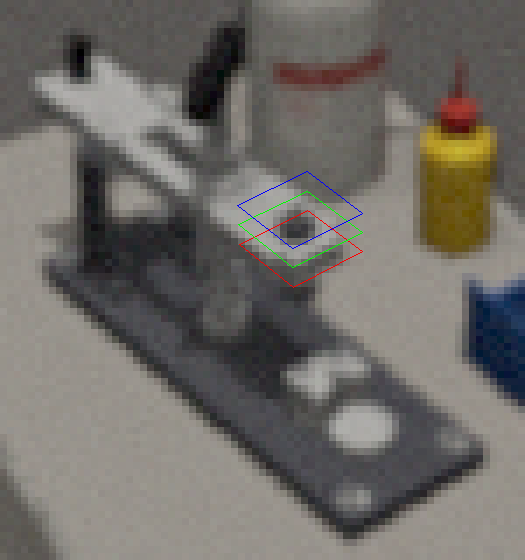

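View pics/t9.png

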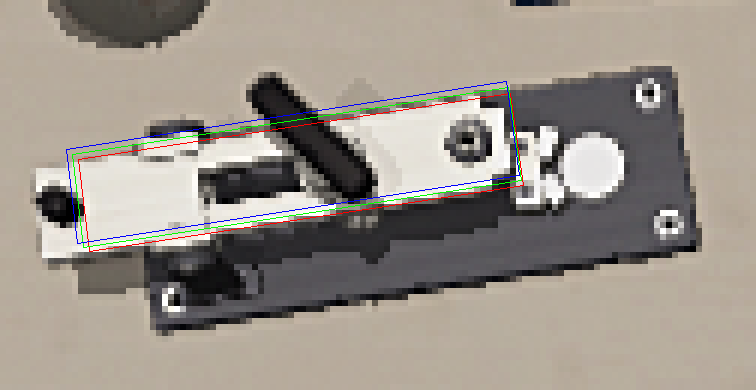

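Request:
play_rows --twist '[[0,0,0],[0,0,0],[0,0,0],[0,0,0],[0,0,0],[0,0,0],[0,0,0],[0,0,0],[0,0,0],[0,0,0]]' --travel '[[-0.04,0.5,-0.1],[-0.04,0.7,0],[-0.04,0.7,0],[-0.04,0.7,0],[-0.04,0.7,0],[-0.04,0.7,0],[-0.04,0.6,0],[-0.04,0.5,0],[0,0.16,0],[0,0,0]]' --grip '[1,1,1,1,1,1,1,1,1,1]'

```text
time_s: 7.3
ee_pos: [0.5792, 0.0281, 0.1031]
eef_rot: [-1.573, 0.0, -1.393]
force: [1.1, -0.1, -2.0]
grip_width: 0.029
```

Request:
play_rows --twist '[[0,0,0],[0,0,0],[0,0,0],[0,0,0],[0,0,0]]' --travel '[[0.04,-0.04,-0.4],[0,0,-0.4],[0,0,-0.35],[0,0,0],[0,0,0]]' --grip '[1,1,1,1,1]'

```text
time_s: 7.8
ee_pos: [0.5818, 0.0245, 0.0468]
eef_rot: [-1.571, 0.0, -1.396]
force: [0.2, -0.6, -2.2]
grip_width: 0.0291
```

Run:
```python
from station import ctrl
from h import *
o=ctrl.get_obs();print({k:np.round(o[k],4) for k in('time_s','ee_pos','eef_rot','force','moment','grip_width')})
for n in('scene','top'):
    c=ctrl.camera(n);a=cv2.cvtColor(c['img'],cv2.COLOR_RGB2BGR)
    pickle.dump(c,open(f"pics/{n}10.pkl","wb"))
    b=a[130:220,210:310] if n=='scene' else a[120:220,150:280]
    cv2.imwrite(f"pics/{n}10.png",cv2.resize(b,None,fx=6,fy=6))
    print(proj(c,[o['ee_pos']]))
```

```text
{'time_s': np.float64(7.8), 'ee_pos': array([0.5818, 0.0245, 0.0468]), 'eef_rot': array([-1.5713,  0.    , -1.3958]), 'force': array([ 0.2212, -0.5729, -2.2373]), 'moment': array([-0.0848,  0.0284, -0.012 ]), 'grip_width': np.float64(0.0291)}
[[269.01392166 190.49713545]]
[[249.44391713 164.1151135 ]]
```

View pics/scene10.png

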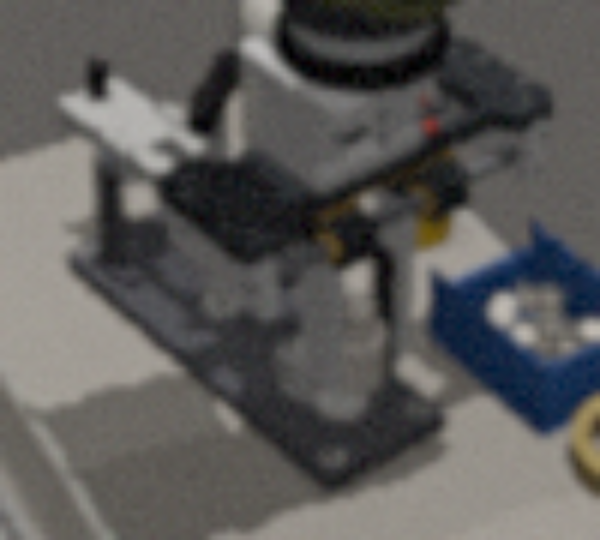

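View pics/top10.png

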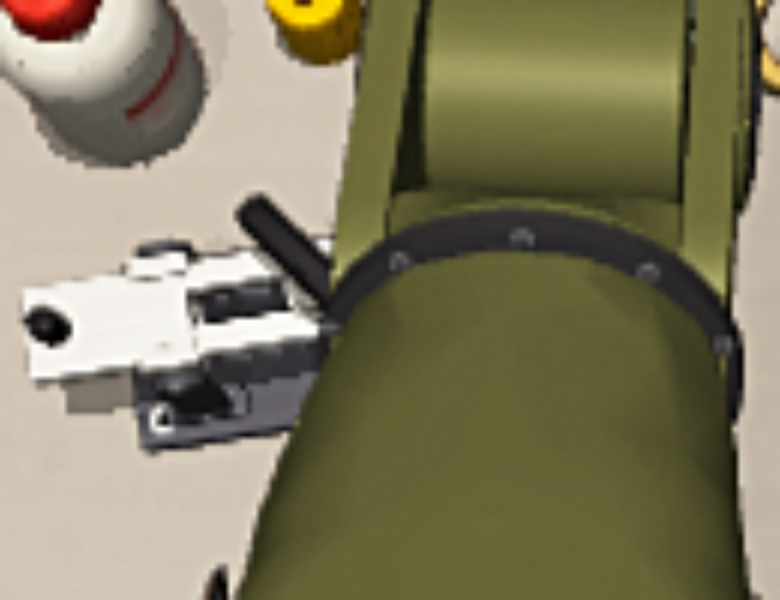

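Request:
play_rows --twist '[[0,0,0],[0,0,0],[0,0,0],[0,0,0]]' --travel '[[0,0,-0.15],[0,0,-0.15],[0,0,-0.04],[0,0,0]]' --grip '[1,1,1,1]'

```text
time_s: 8.3
ee_pos: [0.5814, 0.0255, 0.0293]
eef_rot: [-1.572, 0.0, -1.395]
force: [-0.0, 0.4, -1.7]
grip_width: 0.0289
```

Request:
play_rows --twist '[[0,0,0],[0,0,0],[0,0,0],[0,0,0]]' --travel '[[-0.007,0.039,0],[-0.007,0.039,0],[-0.007,0.039,0],[0,0,0]]' --grip '[1,1,1,1]'

```text
time_s: 8.7
ee_pos: [0.5807, 0.0316, 0.03]
eef_rot: [-1.571, -0.0, -1.395]
force: [-0.6, -0.6, -2.7]
grip_width: 0.0292
```

Request:
play_rows --twist '[[0,0,0],[0,0,0],[0,0,0]]' --travel '[[-0.004,0.02,0],[-0.004,0.02,0],[0,0,0]]' --grip '[1,1,1]'

```text
time_s: 9.0
ee_pos: [0.5803, 0.0331, 0.0299]
eef_rot: [-1.571, -0.0, -1.395]
force: [0.2, -2.3, -2.5]
grip_width: 0.0294
```

Request:
play_rows --twist '[[0,0,0],[0,0,0]]' --travel '[[-0.003,0.018,0],[0,0,0]]' --grip '[1,1]'

```text
time_s: 9.2
ee_pos: [0.5803, 0.0333, 0.0299]
eef_rot: [-1.571, -0.001, -1.395]
force: [0.1, -8.1, -2.1]
grip_width: 0.0291
```

Request:
play_rows --twist '[[0,0,0],[0,0,0],[0,0,0]]' --travel '[[0.001,-0.008,-0.02],[0,0,-0.02],[0,0,0]]' --grip '[1,1,1]'

```text
time_s: 9.5
ee_pos: [0.5801, 0.0333, 0.0279]
eef_rot: [-1.571, -0.001, -1.395]
force: [-1.3, -6.3, -0.2]
grip_width: 0.0291
```

Request:
play_rows --twist '[[0,0,0],[0,0,0],[0,0,0]]' --travel '[[0,0,-0.012],[0,0,-0.012],[0,0,0]]' --grip '[1,1,1]'

```text
time_s: 9.8
ee_pos: [0.5802, 0.0333, 0.0272]
eef_rot: [-1.571, -0.001, -1.395]
force: [-3.8, -6.5, 6.9]
grip_width: 0.0289
```

Request:
play_rows --twist '[[0,0,0],[0,0,0],[0,0,0],[0,0,0],[0,0,0]]' --travel '[[0,0,0],[0,0,0],[0,0,0],[0,0,0],[0,0,0]]' --grip '[-0.1,-0.1,-0.1,-0.1,-0.1]'

```text
time_s: 10.3
ee_pos: [0.5802, 0.0339, 0.0266]
eef_rot: [-1.571, 0.0, -1.395]
force: [-0.2, -0.1, 0.7]
grip_width: 0.0516
```

Request:
play_rows --twist '[[0,0,0],[0,0,0],[0,0,0],[0,0,0],[0,0,0],[0,0,0],[0,0,0],[0,0,0.09],[0,0,0.09],[0,0,0.09],[0,0,0.09],[0,0,0.09]]' --travel '[[0,0,0.2],[0,0,0.4],[0,0,0.6],[0,0,0.8],[0,0,0.8],[0,0,0.6],[0,0,0.2],[-0.07,0.4,0],[-0.07,0.4,0],[-0.07,0.4,0],[-0.07,0.4,0],[-0.07,0.4,0]]' --grip '[-0.1,-0.1,-0.1,-0.1,-0.1,-0.1,-0.1,1,1,1,1,1]'

```text
time_s: 11.5
ee_pos: [0.5621, 0.1345, 0.2058]
eef_rot: [-1.572, 0.001, -0.682]
force: [0.6, -0.7, -0.1]
grip_width: 0.0146
```

Request:
play_rows --twist '[[0,0,0.09],[0,0,0.09],[0,0,0.09],[0,0,0.09],[0,0,0.09],[0,0,0.09],[0,0,0.01],[0,0,0]]' --travel '[[-0.08,0.42,0],[-0.08,0.42,0],[-0.08,0.42,0],[-0.08,0.42,0],[-0.08,0.42,0],[-0.08,0.42,0],[0,0,0],[0,0,0]]' --grip '[1,1,1,1,1,1,1,1]'

```text
time_s: 12.3
ee_pos: [0.5384, 0.2595, 0.2059]
eef_rot: [-1.571, 0.001, 0.174]
force: [-0.4, -0.0, -0.7]
grip_width: 0.0
```

Run:
```python
from station import ctrl
from h import *
o=ctrl.get_obs();print({k:np.round(o[k],4) for k in('time_s','qpos','ee_pos','eef_rot','force','moment','grip_width')})
for n in('scene','top'):
    c=ctrl.camera(n);a=cv2.cvtColor(c['img'],cv2.COLOR_RGB2BGR)
    pickle.dump(c,open(f"pics/{n}11.pkl","wb"))
    b=a[130:220,210:310] if n=='scene' else a[110:210,140:270]
    cv2.imwrite(f"pics/{n}11.png",cv2.resize(b,None,fx=6,fy=6,interpolation=cv2.INTER_NEAREST))
t=load('top0');s=load('scene0')
print('knob',back(t,(157.2,173.7),.108))
A=back(t,(191.7,154.5),.15);B=back(t,(207,169.8),.15);print(A,B,(A+B)/2,np.degrees(np.arctan2(*(A-B)[[1,0]])))
```

```text
{'time_s': np.float64(12.3), 'qpos': array([ 3.8800e-01,  4.1310e-01,  1.3861e+00, -2.0000e-04,  1.3435e+00,
       -1.3569e+00]), 'ee_pos': array([0.5384, 0.2595, 0.2059]), 'eef_rot': array([-1.5712e+00,  1.1000e-03,  1.7410e-01]), 'force': array([-0.4269, -0.0044, -0.7137]), 'moment': array([ 0.0344, -0.0043,  0.0429]), 'grip_width': np.float64(0.0)}
knob [0.54327065 0.22704937 0.108     ]
[0.57955618 0.14450384 0.15      ] [0.54666912 0.10989318 0.15      ] [0.56311265 0.12719851 0.15      ] 46.46277378725224
```

View pics/scene11.png

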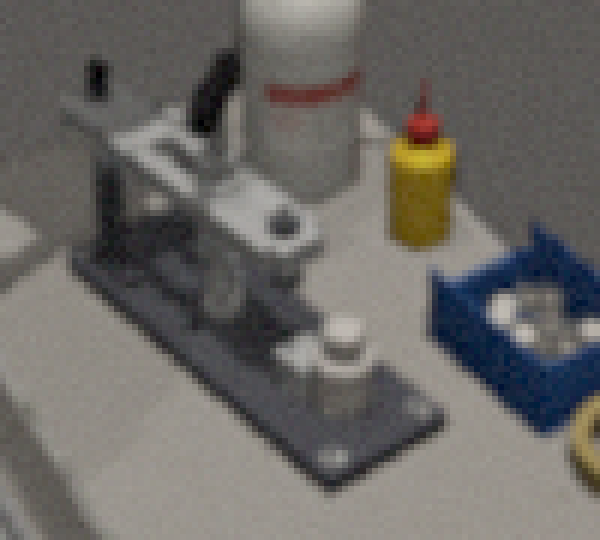

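View pics/top11.png

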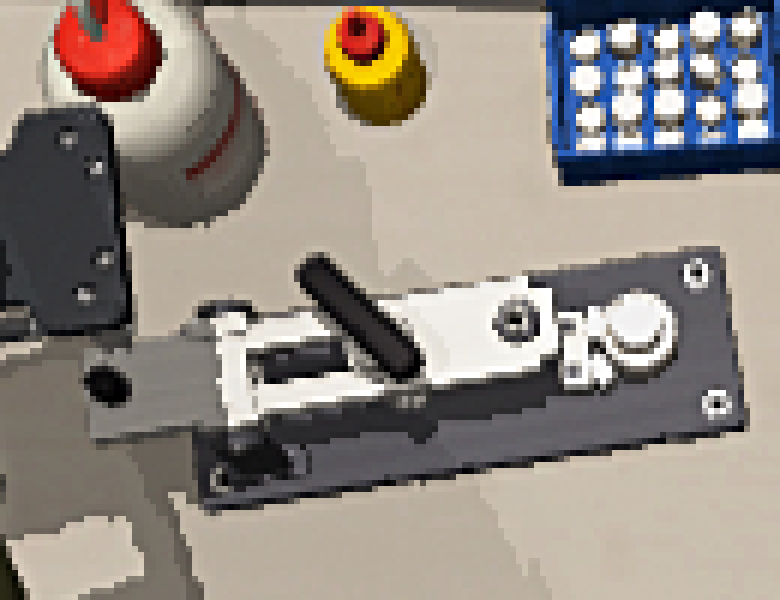

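Run:
```python
from h import *
t=load('top11');s=load('scene11')
# master top disc: bright
print(back(t,(245.7,162.5),.061))
g=t['img'].mean(2);sub=g[155:175,236:258].astype(int);print(sub)
for r in(.009,.010,.011,.012): print(r,fitdisk(s,[.58,.035],r,.061,4), fitdisk(t,[.58,.035],r,.061,5))
for z in(.042,.045,.048): print(z,fitdisk(t,[.58,.035],.015,z,8,lambda p:(p-np.array([.58,.035]))@np.array([-.1745,.985])>0.005))
```

```text
[0.58256696 0.0326275  0.061     ]
[[ 97  91  88  87  90  94  94  93  93  94  93  94  95  94  94  94  93  48
  255  60   0 241]
 [ 94  93  95  95  93  92  93  94  93  94  93  93  94  94  94  94  92  72
  255 207 120 255]
 [ 94  94  94  94  94  94  93  91  89  86  85  85  90  91  93  95  93  85
  134 232 214 185]
 [ 86  86  93  94  93  91  87  79  71 125 150 101  74  79  88  95  95  93
   79 126 123  96]
 [ 86  84  91  91  90  83 101 168 255 236 234 249 244 183  75  88  92  95
   92  91  90  93]
 [ 83  77  70  75  75  94 191 194 251 245 244 247 230 253 201  79  86  95
   96  95  95  97]
 [ 61  57 255 221 135 236 233 242 244 241 241 242 239 247 255 174  81  84
   95  96  95  96]
 [253  74 255 252 214 236 243 243 241 240 240 240 241 244 251 255 114  77
   94  94  94  94]
 [253 196 248 246 244 233 244 241 240 239 239 240 242 247 198 255 164  79
   92  94  95  94]
 [248 244 246 246 242 167 248 245 241 240 240 242 246 243 149 255 148  77
   94  97  98  96]
 [246 219 255 255 236 147 195 251 246 243 243 247 255 153 197 255 186  84
   95  99  98  99]
 [244 244 121 111 205 255 138 179 255 255 
[... 851 characters left out ...]
466695873088)) (array([0.58233703, 0.03314381]), np.float64(54.50513527756275))
0.01 (array([0.58341954, 0.03792416]), np.float64(19.352997500998306)) (array([0.58241553, 0.03352313]), np.float64(52.30826358394303))
0.011 (array([0.58438465, 0.03818446]), np.float64(19.28330150691226)) (array([0.58229792, 0.03372898]), np.float64(53.50025004818389))
0.012 (array([0.5853569 , 0.03834394]), np.float64(19.214974745022054)) (array([0.58132707, 0.03593205]), np.float64(55.33777761790573))
0.042 (array([0.58178016, 0.03317885]), np.float64(42.36591806259701))
0.045 (array([0.58119845, 0.03300917]), np.float64(41.7606284645489))
0.048 (array([0.58057711, 0.03285457]), np.float64(43.42671685323793))
```

Run:
```python
from h import *
for n,A,B,za in (('top','top0','top11',.043),('scene','scene0','scene11',.043)):
    a=load(A);b=load(B)
    ga=a['img'].mean(2).astype(np.float32);gb=b['img'].mean(2).astype(np.float32)
    # predicted pixel positions of same physical point: master axis top
    for z in (.030,.043):
        pass
    pa=proj(a,[[.5945,-.2365,.035]])[0];pb=proj(b,[[.580,.034,.053]])[0]
    print(n,pa,pb)
    F=8
    def crop(g,p,h):
        m=np.float32([[1/F,0,p[0]-h],[0,1/F,p[1]-h]])
        return cv2.warpAffine(g,m,(int(2*h*F),int(2*h*F)),flags=cv2.INTER_CUBIC|cv2.WARP_INVERSE_MAP)
    ca=crop(ga,pa,10);cb=crop(gb,pb,10)
    cv2.imwrite(f"pics/cmp_{n}.png",np.hstack([cv2.resize(ca,None,fx=2.3,fy=2.3),cv2.resize(cb,None,fx=2.3,fy=2.3)]))
```

```text
top [359.87448572 162.11453505] [245.26615577 164.24752464]
scene [326.91090398 255.10490435] [266.86175268 187.17200586][ WARN:0@0.725] global loadsave.cpp:1063 imwrite_ Unsupported depth image for selected encoder is fallbacked to CV_8U.
```

View pics/cmp_top.png

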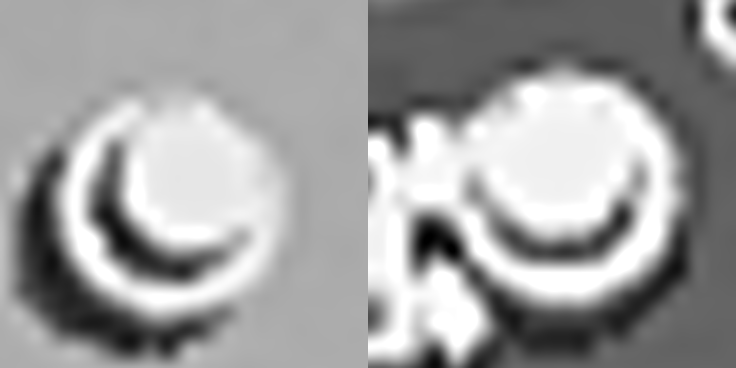

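View pics/cmp_scene.png

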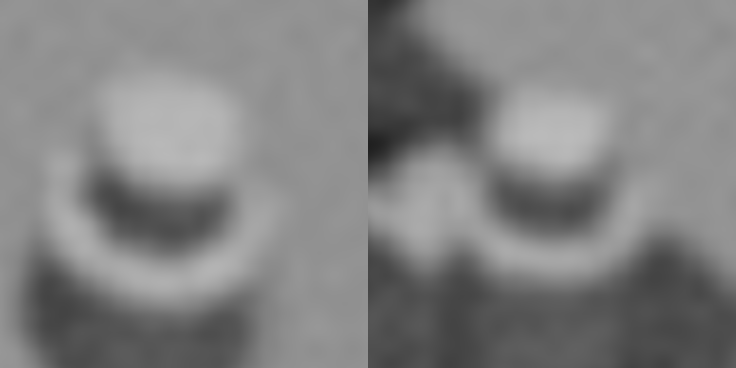

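Run:
```python
from h import *
t=load('top11')
for h in (.024,.027,.03):
  a=back(t,(359.44,162.98),h);b=back(t,(245.9,164.4),h+.018);print(h,a,b,b-a)
print(np.array([.5802,.0333])-[.5955,-.2356])
# overlay predicted body circle at nest
import cv2
img=cv2.cvtColor(t['img'],cv2.COLOR_RGB2BGR);F=12;x0,y0=225,150
b=cv2.resize(img[y0:y0+45,x0:x0+60],None,fx=F,fy=F,interpolation=cv2.INTER_CUBIC)
th=np.linspace(0,6.283,80)
def circ(c,r,z,col):
    q=((proj(t,np.c_[c[0]+r*np.cos(th),c[1]+r*np.sin(th),np.full(80,z)])-[x0,y0]+.5)*F).astype(np.int32);cv2.polylines(b,[q],True,col,1)
c=(.5796,.0340)
circ(c,.015,.046,(0,0,255));circ((.5806,.0335),.015,.046,(0,255,0))
cv2.imwrite("pics/ov.png",b)
```

```text
0.024 [ 0.59467514 -0.23735457  0.024     ] [0.5818693  0.03316038 0.042     ] [-0.01280584  0.27051496  0.018     ]
0.027 [ 0.59405096 -0.23683875  0.027     ] [0.58126869 0.03298052 0.045     ] [-0.01278227  0.26981927  0.018     ]
0.03 [ 0.59342678 -0.23632293  0.03      ] [0.58066808 0.03280066 0.048     ] [-0.0127587   0.26912359  0.018     ]
[-0.0153  0.2689]
```

View pics/ov.png

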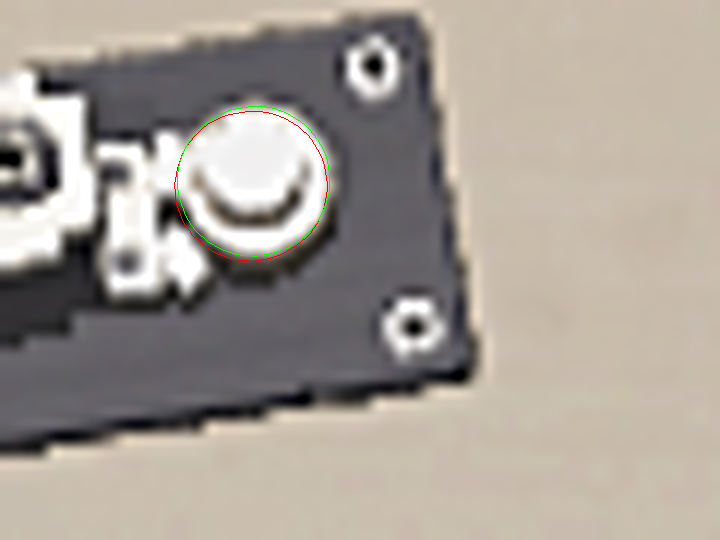

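Request:
play_rows --twist '[[0,0,-0.09],[0,0,-0.09],[0,0,-0.09],[0,0,-0.09],[0,0,-0.09],[0,0,-0.09],[0,0,-0.09],[0,0,-0.09],[0,0,-0.09],[0,0,-0.09],[0,0,-0.09],[0,0,-0.01]]' --travel '[[0.09,-0.49,0],[0.09,-0.49,0],[0.09,-0.49,0],[0.09,-0.49,0],[0.09,-0.49,0],[0.09,-0.49,0],[0.09,-0.49,0],[0.09,-0.49,0],[0.09,-0.49,0],[0.09,-0.49,0],[0.08,-0.5,0],[0,0,0]]' --grip '[1,1,1,1,1,1,1,1,1,1,1,1]'

```text
time_s: 13.6
ee_pos: [0.5877, -0.0135, 0.2064]
eef_rot: [-1.571, -0.0, -1.405]
force: [-0.3, -0.2, -0.8]
grip_width: 0.0002
```

Request:
play_rows --twist '[[0,0,0],[0,0,0],[0,0,0],[0,0,0],[0,0,0],[0,0,0],[0,0,0]]' --travel '[[0,0,-0.4],[0,0,-0.8],[0,0,-0.8],[0,0,-0.8],[0,0,-0.5],[0,0,-0.2],[0,0,0]]' --grip '[1,1,1,1,1,1,1]'

```text
time_s: 14.3
ee_pos: [0.5872, -0.0101, 0.0309]
eef_rot: [-1.572, 0.0, -1.395]
force: [0.9, -0.7, -0.7]
grip_width: 0.0007
```

Request:
play_rows --twist '[[0,0,0],[0,0,0],[0,0,0],[0,0,0],[0,0,0]]' --travel '[[-0.018,0.1,0],[-0.018,0.1,0],[-0.018,0.1,0],[-0.007,0.04,0],[0,0,0]]' --grip '[1,1,1,1,1]'

```text
time_s: 14.8
ee_pos: [0.5847, 0.0072, 0.032]
eef_rot: [-1.57, -0.0, -1.394]
force: [-0.3, -0.0, 0.6]
grip_width: 0.0006
```

Request:
play_rows --twist '[[0,0,0],[0,0,0],[0,0,0]]' --travel '[[-0.004,0.02,0],[-0.004,0.02,0],[0,0,0]]' --grip '[1,1,1]'

```text
time_s: 15.1
ee_pos: [0.5842, 0.0088, 0.0316]
eef_rot: [-1.571, 0.0, -1.395]
force: [-0.9, -0.5, -0.7]
grip_width: 0.0003
```

Request:
play_rows --twist '[[0,0,0],[0,0,0],[0,0,0]]' --travel '[[-0.004,0.02,0],[-0.004,0.02,0],[0,0,0]]' --grip '[1,1,1]'

```text
time_s: 15.4
ee_pos: [0.5838, 0.0105, 0.0316]
eef_rot: [-1.571, -0.001, -1.395]
force: [0.0, -3.6, 0.5]
grip_width: 0.0005
```

Request:
play_rows --twist '[[0,0,0],[0,0,0]]' --travel '[[-0.003,0.014,0],[0,0,0]]' --grip '[1,1]'

```text
time_s: 15.6
ee_pos: [0.5836, 0.0107, 0.0316]
eef_rot: [-1.571, -0.001, -1.395]
force: [-0.7, -8.6, 0.1]
grip_width: 0.0007
```

Request:
play_rows --twist '[[0,0,0],[0,0,0]]' --travel '[[-0.003,0.015,0],[0,0,0]]' --grip '[1,1]'

```text
time_s: 15.8
ee_pos: [0.5835, 0.0109, 0.0317]
eef_rot: [-1.571, -0.002, -1.395]
force: [-0.2, -11.1, 0.8]
grip_width: 0.0004
```

Request:
play_rows --twist '[[0,0,0],[0,0,0],[0,0,0],[0,0,0],[0,0,0],[0,0,0],[0,0,0],[0,0,0],[0,0,0],[0,0,0]]' --travel '[[0.015,-0.06,0],[0.03,-0.2,0],[0.01,-0.06,0],[0,0,0],[0,0,0.5],[0,0,0.8],[0,0,0.9],[0,0,0.9],[0,0,0.4],[0,0,0]]' --grip '[1,1,1,1,1,1,1,1,1,1]'

```text
time_s: 16.8
ee_pos: [0.5873, -0.0036, 0.21]
eef_rot: [-1.565, -0.001, -1.395]
force: [0.2, 0.2, 0.5]
grip_width: 0.0004
```

Request:
play_rows --twist '[[0,0,0.09],[0,0,0.09],[0,0,0.09],[0,0,0.09],[0,0,0.09],[0,0,0.09],[0,0,0.09],[0,0,0.09],[0,0,0.09],[0,0,0.09],[0,0,0.09],[0,0,0.01]]' --travel '[[-0.09,0.48,0],[-0.09,0.48,0],[-0.09,0.48,0],[-0.09,0.48,0],[-0.09,0.48,0],[-0.09,0.48,0],[-0.09,0.48,0],[-0.09,0.48,0],[-0.09,0.48,0],[-0.09,0.48,0],[-0.04,0.45,0],[0,0,0]]' --grip '[1,1,1,1,1,1,1,1,1,1,1,1]'

```text
time_s: 18.0
ee_pos: [0.5383, 0.2608, 0.205]
eef_rot: [-1.571, 0.002, 0.182]
force: [-0.1, 0.4, -0.5]
grip_width: 0.0007
```

Run:
```python
from station import ctrl
from h import *
o=ctrl.get_obs();print({k:np.round(o[k],4) for k in('time_s','qpos','ee_pos','eef_rot','force','moment','grip_width')})
t=ctrl.camera('top');pickle.dump(t,open("pics/top12.pkl","wb"))
img=cv2.cvtColor(t['img'],cv2.COLOR_RGB2BGR)
F=12;x0,y0=225,150
def circ(b,c,r,z,col):
    th=np.linspace(0,6.283,80)
    q=((proj(t,np.c_[c[0]+r*np.cos(th),c[1]+r*np.sin(th),np.full(80,z)])-[x0,y0]+.5)*F).astype(np.int32);cv2.polylines(b,[q],True,col,1)
b=cv2.resize(img[y0:y0+45,x0:x0+60],None,fx=F,fy=F,interpolation=cv2.INTER_CUBIC)
circ(b,(.5806,.0335),.015,.046,(0,255,0));cv2.imwrite("pics/ov2.png",b)
b=cv2.resize(img[130:200,130:230],None,fx=7,fy=7,interpolation=cv2.INTER_NEAREST);cv2.imwrite("pics/t12.png",b)
```

```text
{'time_s': np.float64(18.0), 'qpos': array([ 3.8980e-01,  4.1520e-01,  1.3854e+00,  4.0000e-04,  1.3430e+00,
       -1.3636e+00]), 'ee_pos': array([0.5383, 0.2608, 0.205 ]), 'eef_rot': array([-1.5708,  0.0021,  0.1824]), 'force': array([-0.1276,  0.4111, -0.4933]), 'moment': array([-0.0022,  0.0423, -0.0376]), 'grip_width': np.float64(0.0007)}
```

View pics/ov2.png

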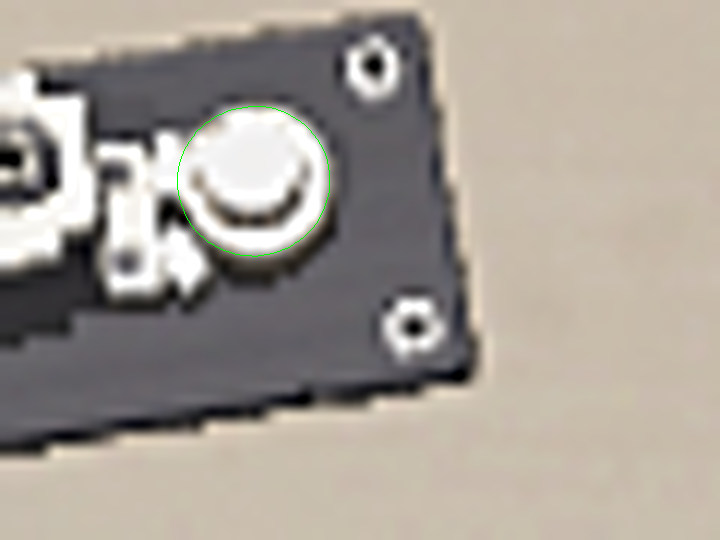

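View pics/t12.png

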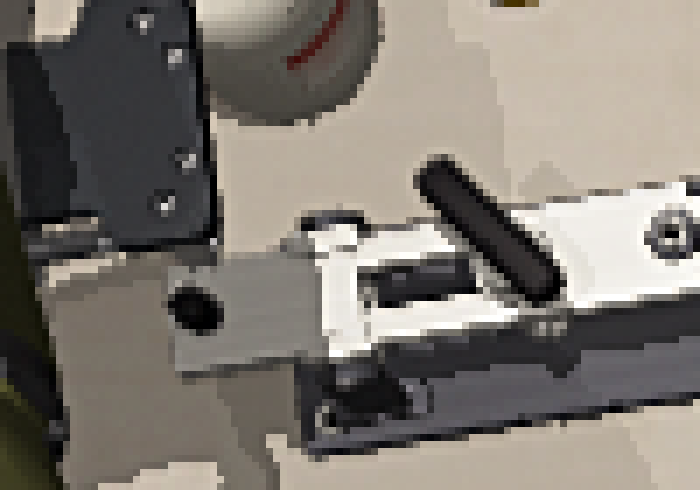

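Request:
play_rows --twist '[[0,0,0],[0,0,0],[0,0,0],[0,0,0],[0,0,0]]' --travel '[[0,0,-0.4],[0,0,-0.8],[0,0,-0.6],[0,0,-0.24],[0,0,0]]' --grip '[1,1,1,1,1]'

```text
time_s: 18.55
ee_pos: [0.5387, 0.2578, 0.1031]
eef_rot: [-1.571, 0.003, 0.174]
force: [0.0, 0.9, -0.2]
grip_width: 0.0004
```

Run:
```python
from station import ctrl
from h import *
o=ctrl.get_obs();print({k:np.round(o[k],4) for k in('time_s','ee_pos','eef_rot','force','moment','grip_width')})
c=ctrl.camera('scene');a=cv2.cvtColor(c['img'],cv2.COLOR_RGB2BGR)
cv2.imwrite("pics/s13.png",cv2.resize(a[100:200,190:290],None,fx=6,fy=6,interpolation=cv2.INTER_CUBIC))
```

```text
{'time_s': np.float64(18.55), 'ee_pos': array([0.5387, 0.2578, 0.1031]), 'eef_rot': array([-1.5715,  0.003 ,  0.1737]), 'force': array([ 0.0432,  0.8529, -0.192 ]), 'moment': array([0.0581, 0.0126, 0.0427]), 'grip_width': np.float64(0.0004)}
```

View pics/s13.png

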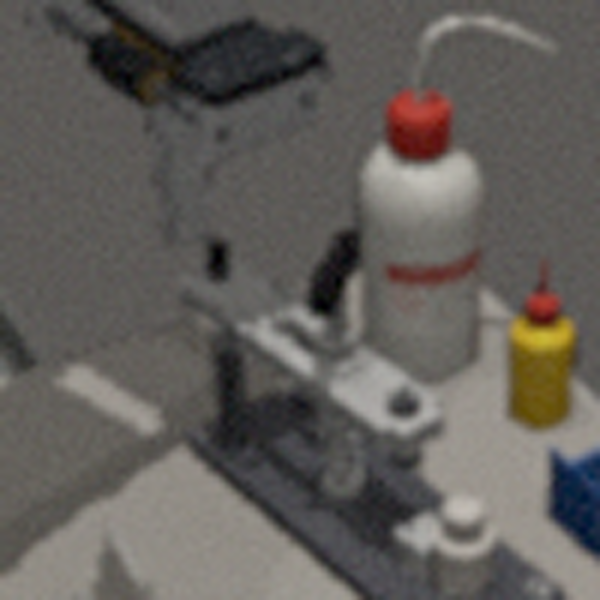

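Request:
play_rows --twist '[[0,0,0],[0,0,0],[0,0,0],[0,0,0],[0,0,0],[0,0,0]]' --travel '[[0.028,-0.158,0],[0.028,-0.158,0],[0.028,-0.158,0],[0.028,-0.158,0],[0.028,-0.158,0],[0,0,0]]' --grip '[1,1,1,1,1,1]'

```text
time_s: 19.2
ee_pos: [0.547, 0.2182, 0.1058]
eef_rot: [-1.571, -0.002, 0.175]
force: [0.1, 0.4, 0.5]
grip_width: 0.0003
```

Request:
play_rows --twist '[[0,0,0],[0,0,0]]' --travel '[[0.017,-0.098,-0.03],[0.017,-0.098,0]]' --grip '[1,1]'

```text
time_s: 19.4
ee_pos: [0.548, 0.2093, 0.1032]
eef_rot: [-1.57, -0.0, 0.176]
force: [-0.9, 4.0, 2.7]
grip_width: 0.0008
```

Run:
```python
from station import ctrl
from h import *
o=ctrl.get_obs();print({k:np.round(o[k],4) for k in('time_s','ee_pos','eef_rot','force','moment','grip_width')})
for n in ('scene','top'):
    c=ctrl.camera(n);a=cv2.cvtColor(c['img'],cv2.COLOR_RGB2BGR)
    b=a[100:200,190:290] if n=='scene' else a[120:210,130:260]
    cv2.imwrite(f"pics/{n}14.png",cv2.resize(b,None,fx=6,fy=6,interpolation=cv2.INTER_CUBIC))
```

```text
{'time_s': np.float64(19.4), 'ee_pos': array([0.548 , 0.2093, 0.1032]), 'eef_rot': array([-1.5705e+00, -4.0000e-04,  1.7620e-01]), 'force': array([-0.8617,  3.9707,  2.6754]), 'moment': array([ 0.8092, -0.034 ,  0.0273]), 'grip_width': np.float64(0.0008)}
```

View pics/scene14.png

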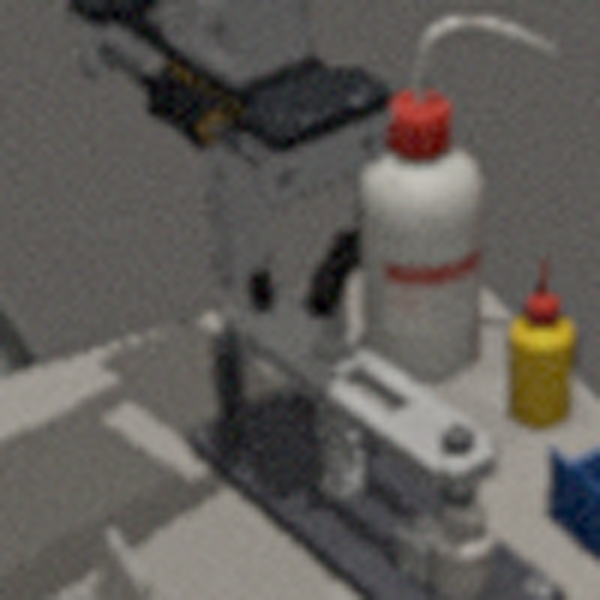

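View pics/top14.png

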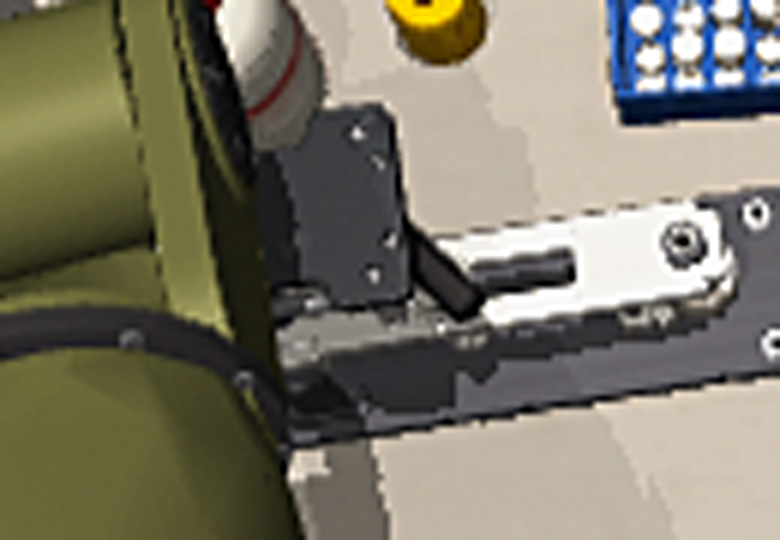

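Request:
play_rows --twist '[[0,0,0],[0,0,0],[0,0,0]]' --travel '[[0.007,-0.039,0],[0.004,-0.02,0],[0,0,0]]' --grip '[1,1,1]'

```text
time_s: 19.8
ee_pos: [0.5482, 0.2073, 0.103]
eef_rot: [-1.569, 0.0, 0.176]
force: [-1.4, 8.2, 0.7]
grip_width: 0.0004
```

Request:
play_rows --twist '[[0,0,0],[0,0,0],[0,0,0]]' --travel '[[0.003,-0.02,0],[0,0,0],[0,0,0]]' --grip '[1,1,1]'

```text
time_s: 20.1
ee_pos: [0.5483, 0.2071, 0.1031]
eef_rot: [-1.568, -0.0, 0.177]
force: [-1.9, 14.1, 0.8]
grip_width: 0.0008
```

Request:
play_rows --twist '[[0,0,0],[0,0,0],[0,0,0],[0,0,0],[0,0,0],[0,0,0],[0,0,0]]' --travel '[[-0.02,0.1,0],[-0.02,0.1,0],[-0.01,0.08,0.1],[0,0,0.4],[0,0,0.8],[0,0,0.8],[0,0,0]]' --grip '[1,1,1,1,1,1,1]'

```text
time_s: 20.8
ee_pos: [0.5478, 0.2201, 0.2141]
eef_rot: [-1.57, -0.009, 0.176]
force: [0.1, 0.3, 0.0]
grip_width: 0.0005
```

Run:
```python
from station import ctrl
from h import *
o=ctrl.get_obs();print({k:np.round(o[k],4) for k in('time_s','qpos','ee_pos','eef_rot','force','moment','grip_width')})
for n in ('scene','top'):
    c=ctrl.camera(n);a=cv2.cvtColor(c['img'],cv2.COLOR_RGB2BGR)
    pickle.dump(c,open(f"pics/{n}15.pkl","wb"))
    b=a[120:210,200:290] if n=='scene' else a[135:205,155:275]
    cv2.imwrite(f"pics/{n}15.png",cv2.resize(b,None,fx=6.5,fy=6.5,interpolation=cv2.INTER_NEAREST))
```

```text
{'time_s': np.float64(20.8), 'qpos': array([ 3.2010e-01,  3.8470e-01,  1.4063e+00, -3.0000e-04,  1.3419e+00,
       -1.4266e+00]), 'ee_pos': array([0.5478, 0.2201, 0.2141]), 'eef_rot': array([-1.5698, -0.0087,  0.176 ]), 'force': array([0.1461, 0.2856, 0.012 ]), 'moment': array([-0.0088,  0.0411, -0.009 ]), 'grip_width': np.float64(0.0005)}
```

View pics/scene15.png

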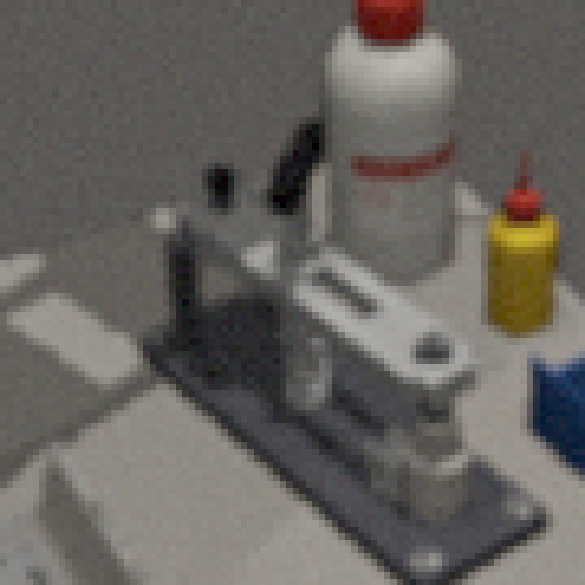

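View pics/top15.png

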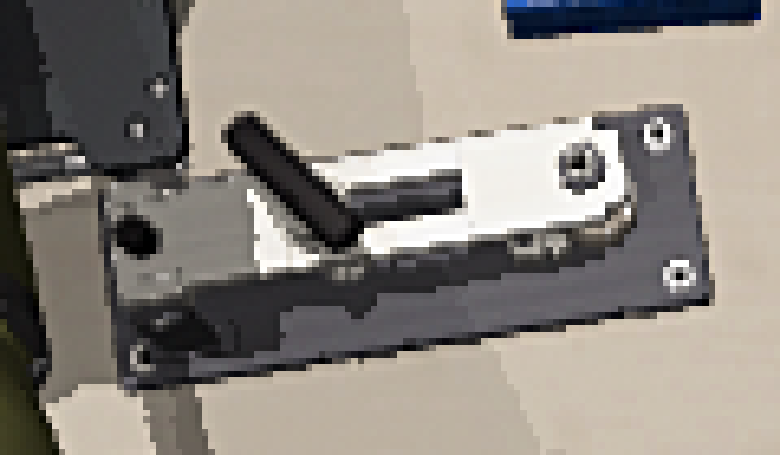

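Request:
play_rows --twist '[[0,0,0.08],[0,0,0.08],[0,0,0.08],[0,0,0.08],[0,0,0.084],[0,0,0],[0,0,0]]' --travel '[[0.06,-0.37,0],[0.06,-0.37,0],[0.06,-0.37,0],[0.06,-0.37,0],[0.07,-0.38,0],[0,0,0],[0,0,0]]' --grip '[-0.1,-0.1,-0.1,-0.1,-0.1,-0.1,-0.1]'

```text
time_s: 21.6
ee_pos: [0.5613, 0.1266, 0.2071]
eef_rot: [-1.57, 0.001, 0.806]
force: [0.0, -0.5, 0.5]
grip_width: 0.0507
```

Request:
play_rows --twist '[[0,0,0],[0,0,0],[0,0,0],[0,0,0],[0,0,0]]' --travel '[[0.04,0,-0.3],[0,0.01,-0.5],[0,0,-0.5],[0,0,-0.14],[0,0,0]]' --grip '[-0.1,-0.1,-0.1,-0.1,-0.1]'

```text
time_s: 22.1
ee_pos: [0.563, 0.1274, 0.1347]
eef_rot: [-1.569, 0.002, 0.81]
force: [-0.6, 0.8, 0.5]
grip_width: 0.0517
```

Run:
```python
from station import ctrl
from h import *
o=ctrl.get_obs();print({k:np.round(o[k],4) for k in('time_s','qpos','ee_pos','eef_rot','force','moment','grip_width')})
for n in ('scene',):
    c=ctrl.camera(n);a=cv2.cvtColor(c['img'],cv2.COLOR_RGB2BGR)
    b=a[100:200,200:300]
    cv2.imwrite(f"pics/{n}16.png",cv2.resize(b,None,fx=6,fy=6,interpolation=cv2.INTER_CUBIC))
```

```text
{'time_s': np.float64(22.1), 'qpos': array([ 0.1592,  0.4349,  1.5274,  0.    ,  1.1819, -2.2218]), 'ee_pos': array([0.563 , 0.1274, 0.1347]), 'eef_rot': array([-1.5692,  0.002 ,  0.8102]), 'force': array([-0.613 ,  0.7684,  0.51  ]), 'moment': array([0.0409, 0.055 , 0.0499]), 'grip_width': np.float64(0.0517)}
```

View pics/scene16.png

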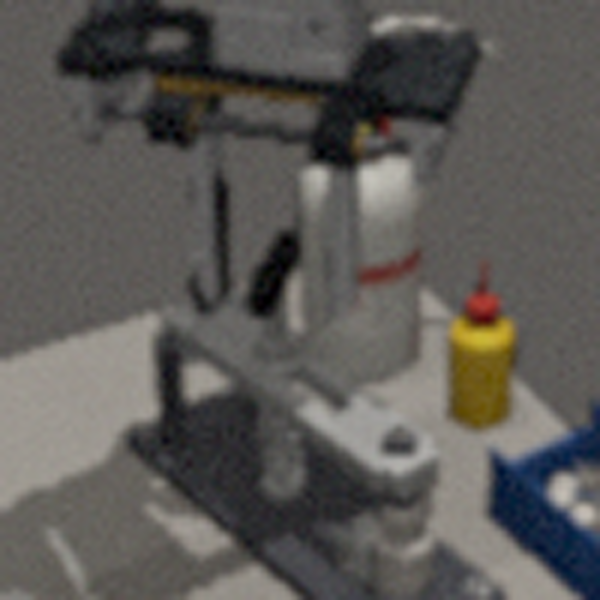

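Request:
play_rows --twist '[[0,0,0],[0,0,0],[0,0,0],[0,0,0],[0,0,0],[0,0,0],[0,0,0]]' --travel '[[0,0,0],[0,0,0],[0,0,0],[0,0,0],[0,0,0],[0,0,0],[0,0,0]]' --grip '[1,1,1,1,1,1,1]' --force 60

```text
time_s: 22.85
ee_pos: [0.5621, 0.1285, 0.1363]
eef_rot: [-1.567, 0.001, 0.811]
force: [-14.0, 9.1, 7.2]
grip_width: 0.014
```

```bash
cat > ob.py <<'E'
from station import ctrl
import numpy as np
o=ctrl.get_obs();print({k:np.round(o[k],4).tolist() for k in('time_s','qpos','ee_pos','eef_rot','force','moment','tau','grip_width')})
E
python3 ob.py
```

```text
{'time_s': 22.85, 'qpos': [0.1601, 0.4321, 1.5274, 0.0029, 1.1851, -2.2232], 'ee_pos': [0.5621, 0.1285, 0.1363], 'eef_rot': [-1.5668, 0.0008, 0.8114], 'force': [-13.9666, 9.1212, 7.2312], 'moment': [1.8463, 2.4703, 0.0749], 'tau': [-7.4061, -55.0697, -35.6017, -2.7929, -2.9005, 0.112], 'grip_width': 0.014}
```

Request:
play_rows --twist '[[0,0,0],[0,0,0]]' --travel '[[-0.02,0.016,0.016],[0,0,0]]' --grip '[1,1]'

```text
time_s: 23.05
ee_pos: [0.562, 0.1286, 0.1364]
eef_rot: [-1.569, 0.0, 0.811]
force: [-3.0, 6.7, -3.8]
grip_width: 0.0134
```

```bash
python3 ob.py
```

```text
{'time_s': 23.05, 'qpos': [0.1609, 0.4308, 1.529, 0.0013, 1.1831, -2.2215], 'ee_pos': [0.562, 0.1286, 0.1364], 'eef_rot': [-1.569, 0.0004, 0.8111], 'force': [-2.9746, 6.6936, -3.7987], 'moment': [1.2604, 0.5592, 0.0862], 'tau': [-3.9702, -60.8869, -35.3358, -1.7102, -0.4301, 0.1468], 'grip_width': 0.0134}
```

Request:
play_rows --twist '[[0,0,-0.03],[0,0,-0.03],[0,0,-0.03],[0,0,0]]' --travel '[[-0.004,0.012,-0.005],[0,0,0],[0,0,0],[0,0,0]]' --grip '[1,1,1,1]'

```text
time_s: 23.45
ee_pos: [0.5621, 0.1286, 0.1364]
eef_rot: [-1.57, 0.001, 0.669]
force: [-3.1, 2.8, -2.3]
grip_width: 0.0132
```

```bash
python3 ob.py
```

```text
{'time_s': 23.45, 'qpos': [0.1612, 0.4308, 1.529, 0.0004, 1.1827, -2.0784], 'ee_pos': [0.5621, 0.1286, 0.1364], 'eef_rot': [-1.57, 0.0007, 0.6686], 'force': [-3.0574, 2.8038, -2.3369], 'moment': [0.6896, 0.5246, 0.1035], 'tau': [-1.9764, -59.9615, -35.1389, -0.8232, -0.5229, 0.9832], 'grip_width': 0.0132}
```

Request:
play_rows --twist '[[0,0,-0.03],[0,0,-0.03],[0,0,-0.03]]' --travel '[[-0.005,0.005,-0.003],[0,0,0],[0,0,0]]' --grip '[1,1,1]'

```text
time_s: 23.75
ee_pos: [0.5621, 0.1285, 0.1364]
eef_rot: [-1.571, 0.0, 0.528]
force: [-1.6, 1.4, -2.6]
grip_width: 0.0135
```

```bash
sed -i "s/'qpos','ee_pos','eef_rot','force','moment','tau','grip_width'/'ee_pos','eef_rot','force','moment','grip_width'/" ob.py; sed -i "s/^o=.*$/&;print('tau6',o['tau'][5].round(3),'tau0',o['tau'][0].round(2),'q6',o['qpos'][5].round(4))/" ob.py; sed -i 's/;print(.tau6/\nprint("tau6"/;' ob.py; cat ob.py
```

```text
from station import ctrl
import numpy as np
o=ctrl.get_obs();print({k:np.round(o[k],4).tolist() for k in('time_s','ee_pos','eef_rot','force','moment','grip_width')})
print("tau6"',o['tau'][5].round(3),'tau0',o['tau'][0].round(2),'q6',o['qpos'][5].round(4))
```

```bash
cat > ob.py <<'E'
from station import ctrl
import numpy as np
o=ctrl.get_obs();print('t',o['time_s'],'pos',o['ee_pos'].round(4),'yaw',o['eef_rot'][2].round(4),'F',o['force'].round(2),'M',o['moment'].round(3),'tau6',o['tau'][5].round(3),'qd6',o['joint_vel'][5].round(3),'q6',o['qpos'][5].round(4))
E
python3 ob.py;python3 ob.py
```

```text
t 23.75 pos [0.5621 0.1285 0.1364] yaw 0.5277 F [-1.56  1.38 -2.6 ] M [0.288 0.272 0.384] tau6 -0.646 qd6 0.468 q6 -1.9371
t 23.75 pos [0.5621 0.1285 0.1364] yaw 0.5277 F [-1.56  1.38 -2.6 ] M [0.288 0.272 0.384] tau6 -0.646 qd6 0.468 q6 -1.9371
```

Request:
play_rows --twist '[[0,0,-0.03],[0,0,-0.03],[0,0,-0.03]]' --travel '[[-0.002,0.002,-0.003],[0,0,0],[0,0,0]]' --grip '[1,1,1]'

```text
time_s: 24.05
ee_pos: [0.5622, 0.1284, 0.1364]
eef_rot: [-1.571, 0.0, 0.386]
force: [-0.6, -0.9, -1.5]
grip_width: 0.0142
```

```bash
python3 ob.py
```

```text
t 24.05 pos [0.5622 0.1284 0.1364] yaw 0.3862 F [-0.57 -0.9  -1.5 ] M [-0.079  0.09   0.336] tau6 -0.642 qd6 0.467 q6 -1.7955
```

Request:
play_rows --twist '[[0,0,0]]' --travel '[[0,0,0]]' --grip '[1]'

```text
time_s: 24.15
ee_pos: [0.5622, 0.1284, 0.1364]
eef_rot: [-1.571, 0.0, 0.387]
force: [-0.6, -1.0, -0.7]
grip_width: 0.0135
```

```bash
python3 ob.py
```

```text
t 24.15 pos [0.5622 0.1284 0.1364] yaw 0.3869 F [-0.62 -1.04 -0.66] M [-0.059  0.115  0.115] tau6 0.992 qd6 -0.047 q6 -1.7962
```

Request:
play_rows --twist '[[0,0,-0.03],[0,0,-0.03],[0,0,-0.03],[0,0,-0.03]]' --travel '[[0,-0.002,0],[0,0,0],[0,0,0],[0,0,0]]' --grip '[1,1,1,1]'

```text
time_s: 24.55
ee_pos: [0.5622, 0.1283, 0.1364]
eef_rot: [-1.571, -0.0, 0.199]
force: [0.6, -1.9, -1.3]
grip_width: 0.0138
```

```bash
python3 ob.py
```

```text
t 24.55 pos [0.5622 0.1283 0.1364] yaw 0.1987 F [ 0.55 -1.93 -1.34] M [-0.15  -0.026  0.354] tau6 -0.641 qd6 0.469 q6 -1.6081
```

Request:
play_rows --twist '[[0,0,-0.03],[0,0,-0.03],[0,0,-0.03]]' --travel '[[0,0,0],[0,0,0],[0,0,0]]' --grip '[1,1,1]'

```text
time_s: 24.85
ee_pos: [0.5623, 0.1282, 0.1364]
eef_rot: [-1.572, -0.0, 0.057]
force: [1.0, -3.1, -2.2]
grip_width: 0.0134
```

```bash
python3 ob.py
```

```text
t 24.85 pos [0.5623 0.1282 0.1364] yaw 0.0573 F [ 0.96 -3.08 -2.22] M [-0.338 -0.026  0.321] tau6 -0.641 qd6 0.47 q6 -1.4668
```

Request:
play_rows --twist '[[0,0,-0.03],[0,0,-0.03],[0,0,-0.03]]' --travel '[[0,0,0],[0,0,0],[0,0,0]]' --grip '[1,1,1]'

```text
time_s: 25.15
ee_pos: [0.5623, 0.1281, 0.1364]
eef_rot: [-1.572, -0.0, -0.084]
force: [0.5, -3.3, -1.2]
grip_width: 0.0133
```

```bash
python3 ob.py
```

```text
t 25.15 pos [0.5623 0.1281 0.1364] yaw -0.0842 F [ 0.51 -3.28 -1.19] M [-0.438  0.021  0.336] tau6 -0.64 qd6 0.467 q6 -1.3254
```

Request:
play_rows --twist '[[0,0,-0.03],[0,0,-0.03],[0,0,-0.03]]' --travel '[[0.001,-0.005,0],[0,0,0],[0,0,0]]' --grip '[1,1,1]'

```text
time_s: 25.45
ee_pos: [0.5623, 0.128, 0.1364]
eef_rot: [-1.571, -0.0, -0.225]
force: [-0.6, -2.7, -2.1]
grip_width: 0.0136
```

```bash
python3 ob.py
```

```text
t 25.45 pos [0.5623 0.128  0.1364] yaw -0.2255 F [-0.61 -2.72 -2.09] M [-0.28   0.09   0.328] tau6 -0.641 qd6 0.468 q6 -1.1845
```

Request:
play_rows --twist '[[0,0,-0.03],[0,0,-0.03],[0,0,-0.03]]' --travel '[[0,0,0],[0,0,0],[0,0,0]]' --grip '[1,1,1]'

```text
time_s: 25.75
ee_pos: [0.5622, 0.1279, 0.1364]
eef_rot: [-1.572, -0.0, -0.367]
force: [-0.5, -2.9, -1.8]
grip_width: 0.0138
```

```bash
python3 ob.py
```

```text
t 25.75 pos [0.5622 0.1279 0.1364] yaw -0.3669 F [-0.47 -2.89 -1.83] M [-0.46   0.123  0.399] tau6 -0.64 qd6 0.467 q6 -1.0431
```

Request:
play_rows --twist '[[0,0,-0.03],[0,0,-0.03],[0,0,-0.03]]' --travel '[[0,0,0],[0,0,0],[0,0,0]]' --grip '[1,1,1]'

```text
time_s: 26.05
ee_pos: [0.5622, 0.1278, 0.1364]
eef_rot: [-1.572, -0.0, -0.508]
force: [-1.4, -4.5, -1.1]
grip_width: 0.0132
```

```bash
python3 ob.py
```

```text
t 26.05 pos [0.5622 0.1278 0.1364] yaw -0.5083 F [-1.42 -4.55 -1.13] M [-0.662  0.108  0.336] tau6 -0.64 qd6 0.467 q6 -0.9017
```

Still free. Continuing with the same speed, watching tau6.

Request:
play_rows --twist '[[0,0,-0.03],[0,0,-0.03],[0,0,-0.03]]' --travel '[[-0.003,-0.008,0],[0,0,0],[0,0,0]]' --grip '[1,1,1]'

```text
time_s: 26.35
ee_pos: [0.5622, 0.1276, 0.1364]
eef_rot: [-1.571, -0.001, -0.65]
force: [-1.2, -1.2, -1.6]
grip_width: 0.0135
```

```bash
python3 ob.py
```

```text
t 26.35 pos [0.5622 0.1276 0.1364] yaw -0.6496 F [-1.17 -1.23 -1.57] M [-0.24  -0.032  0.373] tau6 -0.636 qd6 0.469 q6 -0.761
```

Request:
play_rows --twist '[[0,0,-0.03],[0,0,-0.03],[0,0,-0.03]]' --travel '[[0,0,0],[0,0,0],[0,0,0]]' --grip '[1,1,1]'

```text
time_s: 26.65
ee_pos: [0.5621, 0.1276, 0.1364]
eef_rot: [-1.571, -0.001, -0.791]
force: [-0.8, -2.2, -0.8]
grip_width: 0.0133
```

```bash
python3 ob.py
```

```text
t 26.65 pos [0.5621 0.1276 0.1364] yaw -0.7908 F [-0.82 -2.2  -0.78] M [-0.404  0.091  0.429] tau6 -0.59 qd6 0.467 q6 -0.6197
```

Request:
play_rows --twist '[[0,0,-0.03],[0,0,-0.03],[0,0,-0.03]]' --travel '[[0,0,0],[0,0,0],[0,0,0]]' --grip '[1,1,1]'

```text
time_s: 26.95
ee_pos: [0.562, 0.1275, 0.1364]
eef_rot: [-1.571, -0.001, -0.932]
force: [-2.8, -2.8, -0.5]
grip_width: 0.0136
```

```bash
python3 ob.py
```

```text
t 26.95 pos [0.562  0.1275 0.1364] yaw -0.9322 F [-2.82 -2.8  -0.5 ] M [-0.495  0.232  0.452] tau6 -0.542 qd6 0.469 q6 -0.4783
```

Request:
play_rows --twist '[[0,0,-0.03],[0,0,-0.03],[0,0,-0.03]]' --travel '[[0,0,0],[0,0,0],[0,0,0]]' --grip '[1,1,1]'

```text
time_s: 27.25
ee_pos: [0.5619, 0.1274, 0.1364]
eef_rot: [-1.572, -0.001, -1.074]
force: [-1.5, -3.7, -0.2]
grip_width: 0.0135
```

```bash
python3 ob.py
```

```text
t 27.25 pos [0.5619 0.1274 0.1364] yaw -1.0735 F [-1.48 -3.75 -0.21] M [-0.657  0.316  0.476] tau6 -0.494 qd6 0.467 q6 -0.337
```

Request:
play_rows --twist '[[0,0,0],[0,0,0],[0,0,0],[0,0,0],[0,0,0],[0,0,0],[0,0,0],[0,0,0]]' --travel '[[-0.002,-0.006,0],[0,0,0],[0,0,0],[0,0,0],[0,0,0],[0,0,0],[0,0,0],[0,0,0]]' --grip '[1,1,-0.1,-0.1,-0.1,-0.1,-0.1,-0.1]'

```text
time_s: 28.05
ee_pos: [0.5619, 0.1277, 0.1364]
eef_rot: [-1.571, -0.0, -1.074]
force: [0.3, 0.7, 0.0]
grip_width: 0.0513
```

```bash
python3 ob.py
```

```text
t 28.05 pos [0.5619 0.1277 0.1364] yaw -1.0743 F [0.28 0.75 0.04] M [-0.044 -0.022  0.005] tau6 -0.003 qd6 0.001 q6 -0.3366
```

Request:
play_rows --twist '[[0,0,0],[0,0,0],[0,0,0],[0,0,0],[0,0,0],[0,0,0]]' --travel '[[0,0,0.2],[0,0,0.5],[0,0,0.8],[0,0,0.8],[0,0,0.4],[0,0,0]]' --grip '[-0.1,-0.1,-0.1,-0.1,-0.1,-0.1]'

```text
time_s: 28.65
ee_pos: [0.5627, 0.1279, 0.2753]
eef_rot: [-1.565, -0.002, -1.074]
force: [-1.1, -0.2, -0.0]
grip_width: 0.0516
```

Request:
play_rows --twist '[[0,0,0],[0,0,0],[0,0,0],[0,0,0],[0,0,0],[0,0,0],[0,0,0]]' --travel '[[-0.5,0.2,0],[-0.7,0.3,0],[-0.7,0.3,0],[-0.7,0.3,0],[-0.4,0.2,0],[0,0,0],[0,0,0]]' --grip '[-0.1,-0.1,-0.1,-0.1,-0.1,-0.1,-0.1]'

```text
time_s: 29.35
ee_pos: [0.412, 0.1927, 0.2711]
eef_rot: [-1.571, -0.0, -1.074]
force: [0.8, -0.1, -0.4]
grip_width: 0.0512
```

```bash
python3 ob.py
python3 - <<'E'
from station import ctrl
from h import *
for n in ('scene','top'):
    c=ctrl.camera(n);a=cv2.cvtColor(c['img'],cv2.COLOR_RGB2BGR)
    pickle.dump(c,open(f"pics/{n}20.pkl","wb"))
    b=a[110:230,200:330] if n=='scene' else a[105:205,140:270]
    cv2.imwrite(f"pics/{n}20.png",cv2.resize(b,None,fx=5.5,fy=5,interpolation=cv2.INTER_CUBIC))
E
```

```text
t 29.35 pos [0.412  0.1927 0.2711] yaw -1.0737 F [ 0.77 -0.06 -0.44] M [-0.075  0.032 -0.025] tau6 0.105 qd6 -0.003 q6 -0.1401
```

View pics/scene20.png

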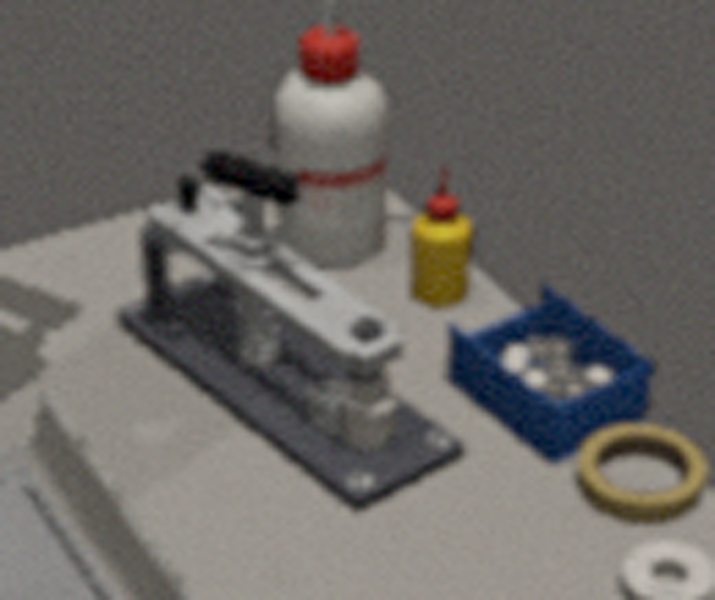

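View pics/top20.png

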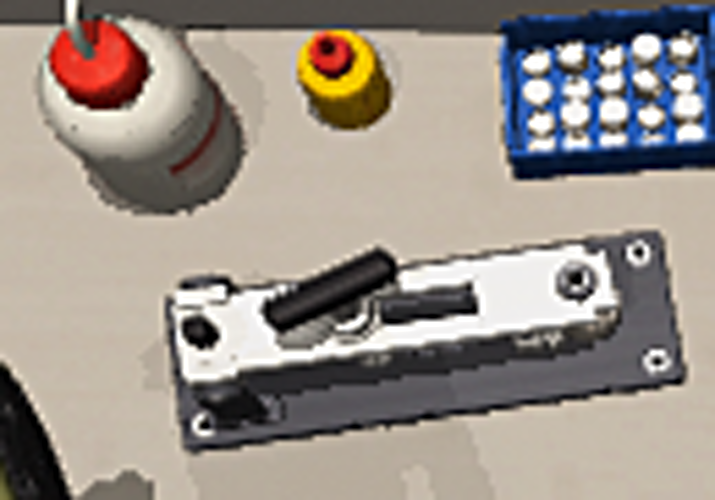

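```bash
python3 -c "
from station import ctrl
print(ctrl.hand_in())"
```

```text
the job is handed in; nothing more can be done
None
```

The job is handed in at about 29.5 s of the 72 s allowed. The verdict is not reported, so what follows rests on my own readings.

**What I did**
- **Master:** I gripped the master across its lower body, slid it into the V, lowered it onto the rest and released it. I then nudged it from the open side with closed fingers at about 11 N. It moved only about 0.2–0.4 mm, so it was already home.
- **Strap:** I pushed the knob until it met a stiff stop at 14 N. The pictures show about 41 mm of slide.
- **T-handle:** I turned it 1.885 rad clockwise at a steady speed. The last joint's torque stayed flat until the strap touched the master. It then rose at about 0.35 N m per rad, and I stopped at +0.147 N m above free turning. By your figures that is about 37 N on the master.
- **Release:** I opened the gripper, lifted clear and backed away.

**Last checks**
- The final pictures show the strap level and forward on the upright master. The fixture, bottles and bin look undisturbed. The other bystanders were not measured again, but nothing came near them.
- The wrist moment read alike rose from about 0.35 to 0.48 N m, which agrees with the joint torque within its noise.

**Disagreements and limits**
- The two cameras differed by about 3–4 mm along y. The top camera put the master 1 to 2 mm from the middle of the rest, depending on the height assumed. I relied on the contact forces in the V rather than the pictures for final seating.
- While pressing the master down before release, I saw a sideways force of about 5 N, which went to zero on release.

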